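# Test and cap the cordless-tool battery packs

### The arm

A 7-joint arm with a two-finger parallel gripper is mounted at the origin on the work surface. World frame = base frame: x ahead of the robot, y to its left, z up, the work surface at z = 0. Lengths are in m, angles in rad, forces in N, time in s.
With the tool pointing down it reaches from about 0.425 to 0.925 m from the base axis. Payload 6.8 kg.
Tool frame: the origin (TCP) lies at the very end of the fingers, on their centre line; the grasp point (between the pads) lies 19 mm behind it; z points along the fingers, y is the line along which they close (so a half turn about z gives the same grasp; the last joint's range is limited). The gripper opens to 85 mm and grips with 20 to 120 N. Pads are 22 mm wide; open, the fingers measure 114 mm over their backs; the gripper's body (76 mm by 85 mm) begins 54 mm behind the grasp point. The pads swing forward as they close: fully open they stand 13 mm farther back than shut.
Start: joints at [1.082, 0.477, 0.022, 1.555, -0.011, 1.109, -0.083], TCP at [0.251, -0.627, 0.204] pointing down, gripper open.
Joint ranges: [-2.96, 2.96], [-0.34, 2.1], [-1.41, 1.46], [0.24, 2.44], [-1.37, 4.51], [0.17, 1.92], [-2.96, 2.96]. Speed limits (rad/s): [2.39, 2.39, 3.14, 3.14, 3.14, 3.14, 3.14].

### API

Orientations are given as a rotation vector (axis times angle).
In Python, from bench import r gives the robot as it stands. The module is installed in compiled form; this text tells all that it offers.
- The arm moves only by the tool servo_tool, never from a script. Its argument "commands" is a list of rows, each a list of 7 numbers: the turn, a rotation vector about the world's x, y, z in degrees, then the shift along the world's x, y, z in mm, then the closure, from 0 (fully open) to 1 (shut). A call has 1 to 5 rows; each row is the pose to reach, as a shift and turn from the pose commanded when the call began; what a row does not reach only later rows make up. A row lasts 1/12 s, in which the tool goes at most 41.7 mm and 7.16 degrees, less where a joint would pass 70% of its speed; a pose out of reach is approached as far as the arm can. A call with a gripper value outside its range is refused whole. The fingers move at their own pace and stop on an object; "force" is the grip in N (left out, the last holds). Time passes only in rows, so rows that repeat a pose let the fingers close. It gives the time, the measured TCP pose, the force, the opening and the grip force at its end, in the units of the state.
- r.get_obs(): the state, without advancing time (a new reading comes with each control period).
- r.grab_frame(name): name is "scene" or "top"; returns (picture, depth): 480x640x3 uint8, blue, green, red; 480x640 float32, m along the optical axis (not along the pixel's ray), 0 where there is no reading.
- r.camera_info(name): a dict with "vertical_fov" (degrees; the focal length in pixels is half the picture's height over the tangent of half this angle, whatever the lens; pixels are square), "cx", "cy" (the principal point, pixels), "cam_to_world" (4x4, takes a point from camera to world coordinates). Camera axes: x right, y up, looking along -z (the intrinsics and any distortion apply to the point x, -y, -z); pixel columns grow to the right and rows downward; lengths in m; the calibration is good to about 2 mm. A picture is of the moment at which its call begins. camera_info takes no time and is no camera call.
- r.hand_in(): hands the job in; it is judged then, once.
The state is a dict: "clock": time; "joints": joint angles; "qvel": joint speeds; "tau": joint torques, N m; "tcp_pos": TCP position; "orientation": TCP orientation; "contact_force": force on the tool from outside, world axes, zero at the start; "moment": the same for the moment, N m; "grip_width": finger opening in m; "gripper_force": force on a finger pad.
Only numpy, scipy, OpenCV 4.12 (cv2) and the standard library are available. Lean on these libraries where they do the work, as an engineer would, in place of code of your own. Each camera call takes 0.05 s, during which the arm holds its last target. There are 200 camera calls.

### The job

Test the battery packs on the bench: lift the test probe out of its holder and, holding it upright, press its sprung pin gently onto the round contact and then onto the middle of the strip contact of each pack, staying about half a second on each; take the pack with the rectangular neck first, then the square-necked, then the round-necked one (one of them may be missing). When you finish, the probe must hang fully home in its holder again, and every tested pack must stand with its neck covered by the dust cap that matches it in shape, sitting fully down. Leave the other things on the bench where they are.

Things in the scene. Friction and masses are not known exactly. Their poses are not given: they have to be found in the camera images.
- pack_rect: Black cordless-tool battery pack with a rectangular neck, loose, 0.6 kg: block 104 (x) x 80 (y) x 45 mm high, and on the middle of its top a grey plastic neck 56 x 32 mm, 20 mm high (top 65 mm above the bench). On the neck lie two brass contacts, both on the pack's x axis. Origin: centre of the underside; z up. None if this pack is absent.
- pack_rect_round (a point): Centre of the top of that pack's round brass contact (12 mm disc), 17 mm along +x from the pack's middle, 66.5 mm above its underside
- pack_rect_strip (a point): Centre of the top of that pack's strip contact (brass, 8 mm in x by 20 mm in y), 17 mm along -x from the pack's middle, 66.5 mm above its underside; the end of the pack on this side has a small grey latch plate
- pack_square: Black cordless-tool battery pack with a square neck, loose, 0.6 kg: block 104 (x) x 80 (y) x 45 mm high, and on the middle of its top a grey plastic neck 36 x 36 mm, 20 mm high (top 65 mm above the bench). On the neck lie two brass contacts, both on the pack's x axis. Origin: centre of the underside; z up. None if this pack is absent.
- pack_square_round (a point): Centre of the top of that pack's round brass contact (12 mm disc), 10 mm along +x from the pack's middle, 66.5 mm above its underside
- pack_square_strip (a point): Centre of the top of that pack's strip contact (brass, 8 mm in x by 20 mm in y), 10 mm along -x from the pack's middle, 66.5 mm above its underside; the end of the pack on this side has a small grey latch plate
- pack_round: Black cordless-tool battery pack with a round neck, loose, 0.6 kg: block 104 (x) x 80 (y) x 45 mm high, and on the middle of its top a grey plastic neck 46 mm diameter, 20 mm high (top 65 mm above the bench). On the neck lie two brass contacts, both on the pack's x axis. Origin: centre of the underside; z up. None if this pack is absent.
- pack_round_round (a point): Centre of the top of that pack's round brass contact (12 mm disc), 11 mm along +x from the pack's middle, 66.5 mm above its underside
- pack_round_strip (a point): Centre of the top of that pack's strip contact (brass, 8 mm in x by 20 mm in y), 11 mm along -x from the pack's middle, 66.5 mm above its underside; the end of the pack on this side has a small grey latch plate
- cap_rect: Grey plastic dust cap for the rectangular neck, lying open side down: 70 (x) x 46 (y) mm outside, 64 x 40 mm inside, 27 mm high, top 3 mm thick, walls 3 mm. Origin: centre of its open underside, z up. Seated, its rim rests on the pack's shoulder, 45 mm above the pack's underside. It is always there, even if its pack is not.
- cap_square: Grey plastic dust cap for the square neck, lying open side down: 50 x 50 mm outside, 44 x 44 mm inside, 27 mm high, top 3 mm thick, walls 3 mm. Origin: centre of its open underside, z up. Seated, its rim rests on the pack's shoulder, 45 mm above the pack's underside. It is always there, even if its pack is not.
- cap_round: Grey plastic dust cap for the round neck, lying open side down: 60 mm outside diameter, 54 mm inside, 27 mm high, top 3 mm thick, walls 3 mm. Origin: centre of its open underside, z up. Seated, its rim rests on the pack's shoulder, 45 mm above the pack's underside. It is always there, even if its pack is not.
- probe: Test probe, 90 g, hanging upright in the holder by its collar. Origin: centre of the collar's underside; z up along the probe. Collar 32 mm diameter, 6 mm thick; above it a black handle, 18 x 18 mm with sides along x and y, from 6 to 85 mm above the origin; below it a steel shaft 10 mm diameter, 70 mm long, then the sprung brass pin, 4 mm diameter, its tip 84 mm below the origin.
- probe_point (a point): Tip of the probe's sprung pin
- probe_pin (a joint): How far the probe's pin is pushed in: 0 = free, 0.010 m = fully in; sprung, about 0.8 N to start moving, 1.2 N at 1 mm and 4.8 N fully in; press it 3 to 7 mm in
- holder: Aluminium tube standing fixed on a 72 mm round foot, open at the top: 100 mm high, bore 20 mm, outside 28 mm; the probe's shaft hangs in it with the collar resting on its rim. Origin: centre of the underside, on the tube's axis.
- jar: Glass jar with a steel lid, 64 mm diameter, 90 mm high; a bystander, leave it alone. Origin: its underside.
- tape_measure: Yellow tape measure, 62 x 34 x 58 mm high; a bystander, leave it alone. Origin: its underside.
- screwdriver: Screwdriver lying on the bench; a bystander, leave it alone. Origin: its underside.
- offcut: Wood offcut, 130 x 45 x 20 mm; a bystander, leave it alone. Origin: its underside.
- socket: Steel socket, 26 mm diameter, 30 mm high; a bystander, leave it alone. Origin: its underside.
- torch: Aluminium torch lying down, about 150 mm long and 38 mm thick; a bystander, leave it alone. Origin: its underside.
- tin: Small tin, 54 mm diameter, 55 mm high; a bystander, leave it alone. Origin: its underside.
Mind the look-alikes: they are no part of the job. Leave any blue, orange or turquoise look-alike of the cap_rect alone.

How it is judged:
On the way, in this order (a step that is already met when the one before it is completed fails the run):
1. the held probe's pin rests, pushed in a little, on the round contact of the rectangular-necked pack (horizontal distance between probe_point and pack_rect_round below 0.006 m and distance between probe_point and pack_rect_round below 0.008 m and contact force between probe and pack_rect above 1.2 N and angle between the z axis of probe and the z axis of pack_rect, either way round below 0.35 rad), for 0.3 s.
2. the held probe's pin rests, pushed in a little, on the strip contact of the rectangular-necked pack (horizontal distance between probe_point and pack_rect_strip below 0.006 m and distance between probe_point and pack_rect_strip below 0.008 m and contact force between probe and pack_rect above 1.2 N and angle between the z axis of probe and the z axis of pack_rect, either way round below 0.35 rad), for 0.3 s.
3. the held probe's pin rests, pushed in a little, on the round contact of the square-necked pack (horizontal distance between probe_point and pack_square_round below 0.006 m and distance between probe_point and pack_square_round below 0.008 m and contact force between probe and pack_square above 1.2 N and angle between the z axis of probe and the z axis of pack_square, either way round below 0.35 rad), for 0.3 s.
4. the held probe's pin rests, pushed in a little, on the strip contact of the square-necked pack (horizontal distance between probe_point and pack_square_strip below 0.006 m and distance between probe_point and pack_square_strip below 0.008 m and contact force between probe and pack_square above 1.2 N and angle between the z axis of probe and the z axis of pack_square, either way round below 0.35 rad), for 0.3 s.
5. the held probe's pin rests, pushed in a little, on the round contact of the round-necked pack (horizontal distance between probe_point and pack_round_round below 0.006 m and distance between probe_point and pack_round_round below 0.008 m and contact force between probe and pack_round above 1.2 N and angle between the z axis of probe and the z axis of pack_round, either way round below 0.35 rad), for 0.3 s.
6. the held probe's pin rests, pushed in a little, on the strip contact of the round-necked pack (horizontal distance between probe_point and pack_round_strip below 0.006 m and distance between probe_point and pack_round_strip below 0.008 m and contact force between probe and pack_round above 1.2 N and angle between the z axis of probe and the z axis of pack_round, either way round below 0.35 rad), for 0.3 s.
At the end, for the whole second after the job is handed in: Each pack that is present stands upright with its own cap seated on its neck (centres within 9 mm, rim 42 to 49 mm above the pack's underside, cap level within 0.1 rad) and at rest; the probe hangs in the holder, collar on the rim (within 5 mm in height, 9 mm sideways, 0.15 rad of upright) (horizontal distance between cap_rect and pack_rect below 0.009 m and z of cap_rect in the frame of pack_rect between 0.042 and 0.049 m and angle between the z axis of cap_rect and the z axis of pack_rect, either way round below 0.1 rad and angle between each of pack_rect, pack_square, pack_round's own z axis and vertical below 0.1 rad and linear speed of each of cap_rect, cap_square, cap_round, probe below 0.02 m/s and horizontal distance between cap_square and pack_square below 0.009 m and z of cap_square in the frame of pack_square between 0.042 and 0.049 m and angle between the z axis of cap_square and the z axis of pack_square, either way round below 0.1 rad and horizontal distance between cap_round and pack_round below 0.009 m and z of cap_round in the frame of pack_round between 0.042 and 0.049 m and angle between the z axis of cap_round and the z axis of pack_round, either way round below 0.1 rad and horizontal distance between probe and holder below 0.009 m and z of probe in the frame of holder between 0.095 and 0.105 m and angle between probe's own z axis and vertical below 0.15 rad); the robot touches nothing.
It fails at once if the probe is rammed onto the rectangular-necked pack (over 18 N) (contact force between probe and pack_rect above 18 N).
It fails at once if the probe is rammed onto the square-necked pack (over 18 N) (contact force between probe and pack_square above 18 N).
It fails at once if the probe is rammed onto the round-necked pack (over 18 N) (contact force between probe and pack_round above 18 N).
It fails at once if a bystander is shifted by more than 3 cm (distance of any of jar, tape_measure, screwdriver, offcut, socket, torch, tin from where it was at the start of the episode above 0.03 m).
Of pack_rect, pack_square, pack_round only 2 to 3 are there at a start; the rules pass over those that are not, and their reading is None.
At some moment in a run one of cap_rect, cap_square, cap_round, pack_rect, pack_square, pack_round may be knocked a few centimetres aside while the robot is not near it.
It also fails if it takes over 210 s, if anything falls off the work surface, if the arm or the gripper's body presses on something with over 40 N, if the wrist force passes 120 N, or if a joint passes its speed limit or range.

## Working session

There is one attempt and no reset: what is moved stays moved. The work goes in short steps, Python scripts to look and compute and a tool call to move; the robot and the scene stay as the last step left them, time stands still between calls to the robot, and variables do not carry over. Pictures are saved under pics/ and viewed, at most 14 in all, crops included, and the job is handed in when it is done.

Besides the shell and the picture viewer there is one more tool, called after "Request:" by a JSON object that holds its "method" and its "body", one argument or row to a line. servo_tool: Moves the arm, as the interface text tells. Its arguments: {"type":"object","properties":{"commands":{"type":"array"},"force":{"type":"number"}},"required":["commands"]}

```bash
mkdir -p pics; ls; python3 - <<'E'
from bench import r
import cv2,numpy as np
for n in("scene","top"):
    im,d=r.grab_frame(n); cv2.imwrite(f"pics/{n}0.png",im); np.save(f"pics/{n}0.npy",d)
    i=r.camera_info(n); print(n,{k:(np.round(v,4).tolist() if k=="cam_to_world" else v) for k,v in i.items()})
    print(np.percentile(d,[0,5,50,95]))
print(r.get_obs())
E
```

```text
pics
scene {'vertical_fov': 46.566170964004314, 'cx': 310.5639106356833, 'cy': 236.55109045815178, 'cam_to_world': [[0.6478, -0.4434, 0.6195, 1.2926], [0.7617, 0.3599, -0.5389, -0.6853], [0.016, 0.8209, 0.5708, 0.8051], [0.0, 0.0, 0.0, 1.0]]}
[0.         0.90625199 1.52639407 3.20343819]
top {'vertical_fov': 43.362713307504656, 'cx': 319.029837839973, 'cy': 242.88047680563943, 'cam_to_world': [[-0.0145, 0.9939, -0.1095, 0.3664], [-0.9998, -0.0133, 0.0115, -0.0003], [0.01, 0.1097, 0.9939, 1.7544], [0.0, 0.0, 0.0, 1.0]]}
[0.         1.18151464 1.76957661 2.61869193]
{'clock': 0.1, 'joints': array([ 1.08188844,  0.47770891,  0.02234414,  1.55631162, -0.01151135,
        1.10931173, -0.08311978]), 'qvel': array([ 0.00060252, -0.00123398,  0.00061567, -0.00280594,  0.00041872,
        0.00030943,  0.00070389]), 'tau': array([ 4.46233928e-03, -5.97760069e+01,  1.61407616e+00, -2.81954831e+01,
        1.28753707e-02,  4.99335118e-03, -2.47449668e-05]), 'tcp_pos': array([ 0.25066013, -0.62612937,  0.20324601]), 'orientation': array([-3.08328845e+00, -5.94260056e-01,  6.42696304e-04]), 'contact_force': array([ 0.15118435, -0.45304532, -0.87184077]), 'moment': array([-0.00501838,  0.05487102,  0.03898415]), 'gripper_force': 0.0, 'grip_width': 0.08539887764989228}
```

View pics/scene0.png

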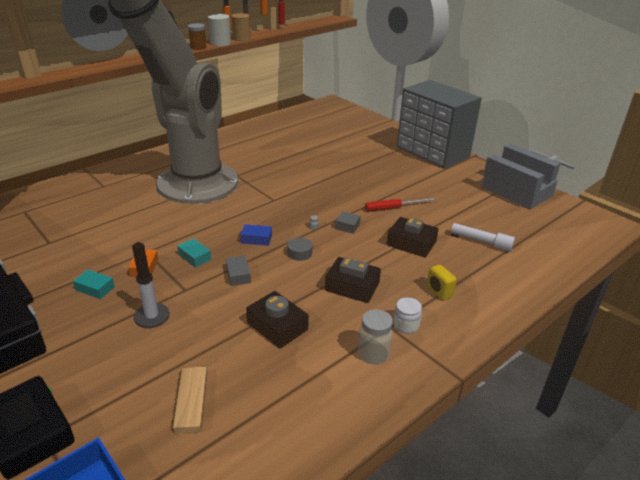

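View pics/top0.png

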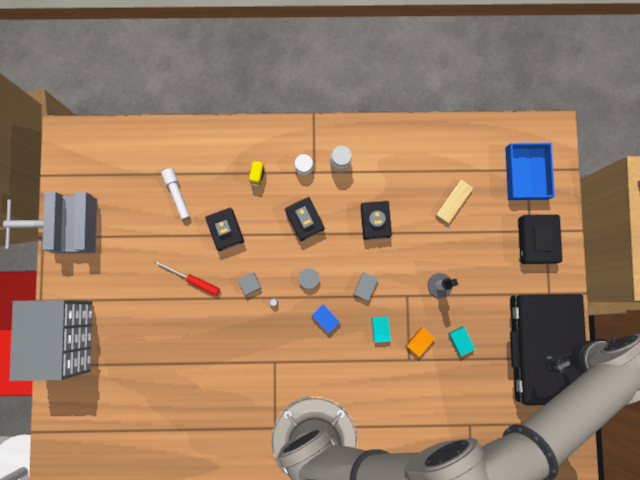

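The top view shows the three packs: square neck (224,229), rectangular neck (304,219) and round neck (377,219). The grey caps are square (250,285), round (310,279) and rectangular (366,289), and the probe and holder are at (440,285).
Possible mistakes for cap_rect are blue (326,319), turquoise (381,329) and (461,342), and orange (420,342). I choose the grey one at (366,289).

```bash
cat > h.py <<'E'
from bench import r
import cv2,numpy as np
def cam(n):
    i=r.camera_info(n); f=240/np.tan(np.radians(i["vertical_fov"]/2)); return f,i["cx"],i["cy"],np.array(i["cam_to_world"])
def ray(n,uv):
    f,cx,cy,T=cam(n); uv=np.atleast_2d(uv).astype(float)
    d=np.c_[(uv[:,0]-cx)/f,-(uv[:,1]-cy)/f,-np.ones(len(uv))]@T[:3,:3].T
    return T[:3,3],d
def plane(n,uv,z):
    o,d=ray(n,uv); return o+d*((z-o[2])/d[:,2])[:,None]
def cloud(n,d):
    v,u=np.mgrid[:480,:640]; o,dd=ray(n,np.c_[u.ravel(),v.ravel()])
    P=o+dd*d.ravel()[:,None]; P[d.ravel()==0]=np.nan; return P.reshape(480,640,3)
def proj(n,p):
    f,cx,cy,T=cam(n); q=np.linalg.inv(T)@np.r_[p,1]; return np.array([cx+f*q[0]/-q[2],cy-f*q[1]/-q[2]])
def blobs(n,im,mask,z,lo,hi):
    """components of mask: centre and min-area rect on plane z (world)"""
    k,L,s,c=cv2.connectedComponentsWithStats(mask.astype(np.uint8))
    out=[]
    for j in range(1,k):
        if lo<=s[j,4]<=hi:
            ys,xs=np.nonzero(L==j); W=plane(n,np.c_[xs,ys],z)[:,:2]
            R=cv2.minAreaRect((W*1000).astype(np.float32)); out.append((c[j].round(1),s[j,4],W.mean(0).round(4),np.round(R[1],0),round(R[2],1)))
    return out
E
python3 - <<'E'
from h import *
for n in("top","scene"):
    im=cv2.imread(f"pics/{n}0.png"); P=cloud(n,np.load(f"pics/{n}0.npy")); z=P[...,2]
    hs=cv2.cvtColor(im,cv2.COLOR_BGR2HSV)
    reg=(P[...,0]>.25)&(P[...,0]<.95)&(abs(P[...,1])<.6)
    print(n,"bench z",np.nanmedian(z[reg]))
    for nm,lo,hi,zz,mn,mx in(("neck",.056,.076,.065,40,900),("cap",.019,.034,.027,80,1500),("block",.036,.054,.045,150,3000),("probe",.17,.20,.185,5,500),("collar",.098,.112,.106,10,500)):
        print(nm)
        for b in blobs(n,im,reg&(z>lo)&(z<hi),zz,mn,mx): print("  ",*b)
    ye=(hs[...,0]>15)&(hs[...,0]<32)&(hs[...,1]>70)&(hs[...,2]>90)&(z>.058)&(z<.075)&reg
    print("brass"); 
    for b in blobs(n,im,ye,.0665,4,400): print("  ",*b)
a=cv2.imread("pics/top0.png")[180:310,195:475]; cv2.imwrite("pics/crop0.png",cv2.resize(a,(784,364),interpolation=cv2.INTER_CUBIC))
E
```

```text
top bench z 0.0007420105865063586
neck
   [307.  161.1] 52 [0.7881 0.0112] [30. 33.] 62.3
   [340.6 163.9] 74 [ 0.7788 -0.0847] [60. 34.] 86.5
   [256.1 169.8] 126 [0.7646 0.1564] [31. 56.] 74.1
   [304.5 216.5] 225 [0.6281 0.0201] [60. 34.] 25.6
   [377.3 217.8] 200 [ 0.6218 -0.1858] [45. 43.] 89.2
   [223. 227.] 167 [0.6012 0.2504] [41. 36.] 21.6
   [516.  328.6] 270 [ 0.3054 -0.5642] [ 31. 149.] 87.1
cap
   [509.5 172.6] 96 [ 0.7562 -0.5807] [ 15. 164.] 89.2
   [176.7 194.1] 363 [0.7044 0.3901] [152.  37.] 21.9
   [454.8 200.4] 381 [ 0.6759 -0.417 ] [ 45. 129.] 53.9
   [309.1 277.9] 317 [0.4564 0.0097] [57. 57.] 89.2
   [249.2 282.9] 292 [0.4445 0.1807] [49. 50.] 25.9
   [365.8 285.7] 372 [ 0.4319 -0.1522] [47. 71.] 64.7
   [203.1 284.2] 233 [0.4425 0.3122] [103.  24.] 62.8
   [325.9 317.7] 375 [ 0.3427 -0.0366] [70. 44.] 44.3
   [381.5 328.6] 374 [ 0.3098 -0.1941] [70. 47.] 4.2
   [421.  340.2] 344 [ 0.2756 -0.3052] [47. 70.] 48.9
   [462.4 338.7] 321 [ 0.278  -0.4228] [70. 47.] 25.2
block
   [512.5 170. ] 180 [ 0.7596 -0.5836] [160.  26.] 0.3
   [304.8 218. ] 750 [0.6269 0.0197]
[... 2470 characters left out ...]
93. 20.] 0.0
probe
   [138.  247.5] 123 [ 0.4427 -0.3751] [22. 38.] 64.3
collar
   [144.  279.3] 120 [ 0.4397 -0.3746] [31. 34.] 65.4
brass
   [410.3 220.1] 27 [0.5907 0.2462] [11. 28.] 27.1
   [418.1 222.6] 17 [0.61   0.2526] [10. 14.] 40.8
   [346.3 261.3] 31 [0.6122 0.0115] [10. 24.] 25.0
   [360.9 265.5] 23 [0.6432 0.0254] [13. 11.] 50.8
   [437.3 269.1] 11 [0.7565 0.1444] [ 6. 21.] 1.9
   [443.2 271.5] 26 [0.7699 0.1476] [15. 25.] 10.4
   [450.  275.1] 16 [0.787  0.1491] [ 9. 18.] 64.8
   [272.8 299.2] 41 [ 0.6103 -0.1882] [11. 22.] 7.1
   [280.1 304.8] 28 [ 0.6326 -0.1872] [12. 12.] 50.7
   [360.8 327.2] 4 [ 0.7786 -0.1085] [2. 6.] 26.7
   [362.6 331.3] 7 [ 0.7884 -0.1134] [7. 6.] 74.8
```

View pics/crop0.png

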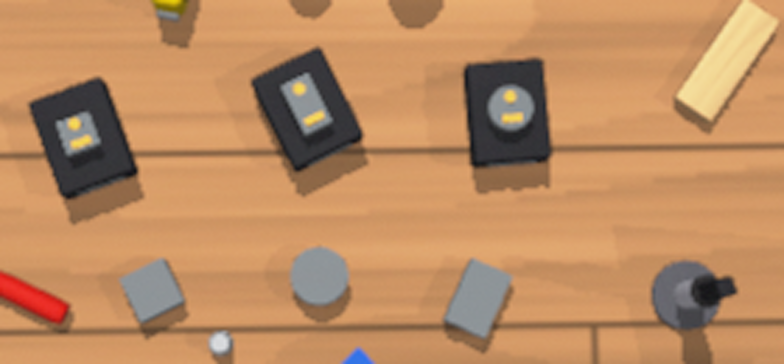

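All three packs are there, with each round contact toward +x; both views agree to about 3 mm. Next I measure the handle's position and yaw.

```bash
python3 - <<'E'
from h import *
A=[]
for n in("top","scene"):
    P=cloud(n,np.load(f"pics/{n}0.npy")); z=P[...,2]
    near=np.hypot(P[...,0]-.436,P[...,1]+.37)<.045
    for lo,hi in((.12,.178),(.181,.192),(.099,.11),(.03,.09)):
        Q=P[near&(z>lo)&(z<hi)]
        R=cv2.minAreaRect((Q[:,:2]*1000).astype(np.float32)); print(n,lo,len(Q),Q.mean(0).round(4),np.round(R[0],1),np.round(R[1],1),round(R[2],1),"zmax",Q[:,2].max().round(4))
        if lo==.12: A.append(Q); np.save(f"pics/h_{n}.npy",Q)
Q=np.vstack(A);R=cv2.minAreaRect((Q[:,:2]*1000).astype(np.float32)); print(R)
im=cv2.imread("pics/scene0.png")[230:340,100:190]; a=cv2.resize(im,None,fx=5,fy=5,interpolation=cv2.INTER_CUBIC)
b=cv2.imread("pics/top0.png")[260:320,405:475]; b=cv2.resize(b,(350,550//1),interpolation=cv2.INTER_CUBIC)[:550,:350]
cv2.imwrite("pics/crop1.png",np.hstack([a,b]))
E
```

```text
top 0.12 37 [ 0.4318 -0.362   0.1486] [ 433.5 -363.5] [12.4 21.6] 78.9 zmax 0.1768
top 0.181 42 [ 0.4325 -0.3687  0.185 ] [ 433.  -369.1] [17.3 18. ] 21.5 zmax 0.1899
top 0.099 44 [ 0.4326 -0.3634  0.105 ] [ 432.4 -366.1] [29.5 25.3] 11.1 zmax 0.1092
top 0.03 39 [ 0.4313 -0.3588  0.0575] [ 431.2 -360.2] [27.  12.4] 10.6 zmax 0.0832
scene 0.12 299 [ 0.4378 -0.3734  0.1495] [ 437.  -373.6] [22.9 17.4] 65.3 zmax 0.1777
scene 0.181 64 [ 0.4349 -0.3721  0.1845] [ 433.6 -370.9] [18.4 20.3] 18.0 zmax 0.1881
scene 0.099 110 [ 0.4392 -0.3743  0.1053] [ 436.1 -372.9] [31.1 27.7] 66.0 zmax 0.1096
scene 0.03 331 [ 0.4416 -0.3747  0.0606] [ 439.6 -373.5] [27.7 18.9] 73.8 zmax 0.09
((433.261962890625, -370.5153503417969), (21.968523025512695, 22.304405212402344), 13.492904663085938)
```

View pics/crop1.png

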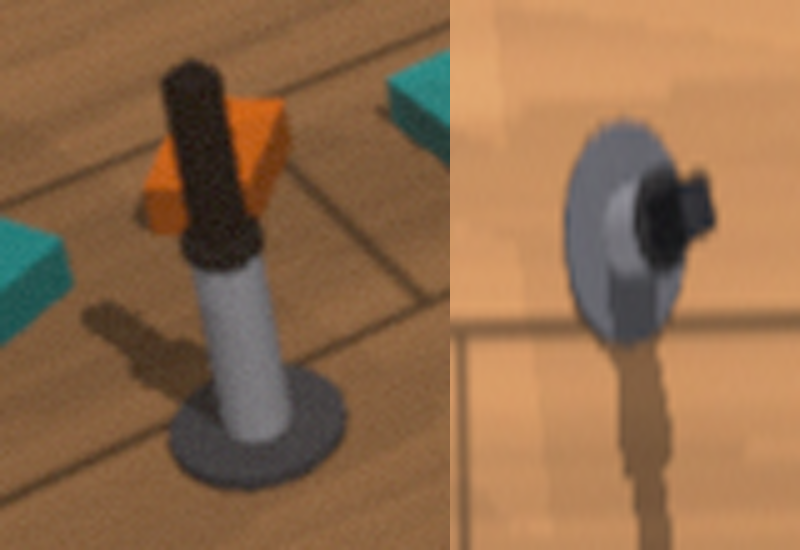

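The crop shows the handle at about (433,-370) mm, with yaw near 20°, which already matches the tool. I move above it.

Request:
{"method": "servo_tool", "body": {
  "commands": [
    [0,0,0,20,30,20,0],
    [0,0,-1,42,60,40,0],
    [0,0,-2,64,90,40,0],
    [0,0,-2,86,120,40,0],
    [0,0,-2,108,150,40,0]
  ],
  "force": 40
}}

```text
clock: 0.52
tcp_pos: [0.3596, -0.4751, 0.2442]
orientation: [3.095, 0.54, 0.0]
contact_force: [0.2, -0.0, 0.0]
grip_width: 0.0849
gripper_force: 0.0
```

Request:
{"method": "servo_tool", "body": {
  "commands": [
    [0,0,0,22,30,0,0],
    [0,0,0,44,60,0,0],
    [0,0,0,60,86,0,0],
    [0,0,0,70,100,0,0],
    [0,0,0,74,106,0,0]
  ]
}}

```text
clock: 0.93
tcp_pos: [0.4351, -0.3671, 0.2439]
orientation: [-3.092, -0.549, -0.001]
contact_force: [0.4, -0.5, 0.2]
grip_width: 0.0858
gripper_force: 0.0
```

Request:
{"method": "servo_tool", "body": {
  "commands": [
    [0,0,0,0,0,0,0],
    [0,0,0,0,0,0,0]
  ]
}}

```text
clock: 1.1
tcp_pos: [0.432, -0.3717, 0.2439]
orientation: [3.095, 0.539, -0.001]
contact_force: [-0.8, -0.3, 0.4]
grip_width: 0.0856
gripper_force: 0.0
```

Request:
{"method": "servo_tool", "body": {
  "commands": [
    [0,0,0,0,1,-25,0],
    [0,0,0,1,1,-55,0],
    [0,0,0,1,1,-85,0],
    [0,0,0,1,1,-105,0],
    [0,0,0,1,1,-114,0]
  ]
}}

```text
clock: 1.52
tcp_pos: [0.4305, -0.3707, 0.1268]
orientation: [-3.093, -0.535, 0.007]
contact_force: [-0.5, 0.6, -0.2]
grip_width: 0.0858
gripper_force: 0.0
```

Request:
{"method": "servo_tool", "body": {
  "commands": [
    [0,0,0,0,0,0,0.5],
    [0,0,0,0,0,0,0.8],
    [0,0,0,0,0,0,1],
    [0,0,0,0,0,0,1],
    [0,0,0,0,0,0,1]
  ]
}}

```text
clock: 1.93
tcp_pos: [0.4346, -0.3704, 0.1315]
orientation: [3.093, 0.54, 0.003]
contact_force: [0.6, 0.5, 0.0]
grip_width: 0.026
gripper_force: 0.0
```

Request:
{"method": "servo_tool", "body": {
  "commands": [
    [0,0,0,0,0,0,1],
    [0,0,0,0,0,0,1],
    [0,0,0,0,0,0,1],
    [0,0,0,0,0,0,1]
  ]
}}

```text
clock: 2.27
tcp_pos: [0.4344, -0.3698, 0.1313]
orientation: [3.094, 0.541, 0.002]
contact_force: [-0.9, 1.8, 5.6]
grip_width: 0.0172
gripper_force: 41.7
```

Request:
{"method": "servo_tool", "body": {
  "commands": [
    [0,0,0,0,0,15,1],
    [0,0,0,0,0,40,1],
    [0,0,0,0,0,70,1],
    [0,0,0,0,0,95,1],
    [0,0,0,0,0,110,1]
  ]
}}

```text
clock: 2.68
tcp_pos: [0.4348, -0.3703, 0.2433]
orientation: [3.092, 0.54, 0.004]
contact_force: [0.1, 0.3, -1.0]
grip_width: 0.0172
gripper_force: 40.9
```

Request:
{"method": "servo_tool", "body": {
  "commands": [
    [0,0,0,6,12,0,1],
    [0,0,0,20,37,0,1],
    [0,0,0,34,63,0,1],
    [0,0,0,48,90,0,1],
    [0,0,0,62,117,0,1]
  ]
}}

```text
clock: 3.1
tcp_pos: [0.4962, -0.2515, 0.2403]
orientation: [3.095, 0.54, 0.0]
contact_force: [0.2, -0.5, -0.8]
grip_width: 0.0177
gripper_force: 40.8
```

Request:
{"method": "servo_tool", "body": {
  "commands": [
    [0,0,0,14,27,0,1],
    [0,0,0,28,54,0,1],
    [0,0,0,42,81,0,1],
    [0,0,0,56,108,0,1],
    [0,0,0,70,134,0,1]
  ]
}}

```text
clock: 3.52
tcp_pos: [0.5663, -0.1171, 0.2402]
orientation: [3.094, 0.541, 0.0]
contact_force: [-0.5, -0.5, -0.7]
grip_width: 0.0176
gripper_force: 40.8
```

Request:
{"method": "servo_tool", "body": {
  "commands": [
    [0,0,0,12,22,0,1],
    [0,0,0,24,46,0,1],
    [0,0,0,34,64,0,1],
    [0,0,0,37,70,0,1],
    [0,0,0,37,70,0,1]
  ]
}}

```text
clock: 3.93
tcp_pos: [0.6032, -0.0463, 0.2399]
orientation: [-3.093, -0.546, -0.0]
contact_force: [0.4, -0.2, -0.4]
grip_width: 0.0176
gripper_force: 40.9
```

Request:
{"method": "servo_tool", "body": {
  "commands": [
    [0,0,0,0,0,0,1],
    [0,0,0,0,0,0,1],
    [0,0,0,0,0,0,1]
  ]
}}

```text
clock: 4.18
tcp_pos: [0.6023, -0.0508, 0.2401]
orientation: [3.095, 0.536, -0.001]
contact_force: [0.8, 0.0, -0.4]
grip_width: 0.0177
gripper_force: 40.9
```

```bash
python3 - <<'E'
from h import *
o=r.get_obs(); t=o["tcp_pos"]; print(t)
im,d=r.grab_frame("scene"); P=cloud("scene",d)
cv2.imwrite("pics/s1.png",im); np.save("pics/s1.npy",d)
p=proj("scene",t-[0,0,.115]); q=proj("scene",t); print(p,q)
x,y=int(p[0]),int(p[1]); c=im[y-90:y+30,x-60:x+60]; cv2.imwrite("pics/crop2.png",cv2.resize(c,(600,600),interpolation=cv2.INTER_CUBIC))
near=np.hypot(P[...,0]-t[0],P[...,1]-t[1])<.03
for lo in np.arange(.105,.24,.008):
    m=near&(P[...,2]>lo)&(P[...,2]<lo+.008)
    if m.sum(): v,u=np.nonzero(m); print(lo.round(3),m.sum(),P[m].mean(0).round(4),u.mean().round(1),v.mean().round(1),u.min(),u.max())
E
```

```text
[ 0.6023106  -0.05078728  0.24013359]
[322.71478798 248.03111625] [324.38364929 200.50656135]
0.121 4 [ 0.6001 -0.0523  0.1272] 321.5 247.0 321 322
0.129 5 [ 0.6    -0.0527  0.133 ] 321.4 244.8 321 322
0.137 9 [ 0.6019 -0.0542  0.1409] 321.6 242.3 320 323
0.145 14 [ 0.6026 -0.0545  0.1486] 321.8 239.5 320 324
0.153 17 [ 0.6024 -0.0545  0.1566] 321.8 236.2 320 324
0.161 15 [ 0.6024 -0.0543  0.1645] 322.0 233.0 320 324
0.169 17 [ 0.6026 -0.0543  0.1728] 322.2 229.7 320 324
0.177 17 [ 0.6017 -0.0548  0.1805] 321.8 226.4 320 324
0.185 18 [ 0.6016 -0.055   0.189 ] 321.8 222.9 320 324
0.193 17 [ 0.6021 -0.0548  0.1974] 322.2 219.5 320 324
0.201 2 [ 0.6023 -0.0609  0.2046] 320.0 217.5 318 322
0.209 93 [ 0.6059 -0.0575  0.2137] 322.7 213.8 315 330
0.217 43 [ 0.6039 -0.0573  0.2212] 322.1 210.1 317 328
0.225 35 [ 0.6046 -0.056   0.2287] 323.0 206.8 318 328
0.233 41 [ 0.6047 -0.0566  0.2369] 322.9 203.4 318 328
```

View pics/crop2.png

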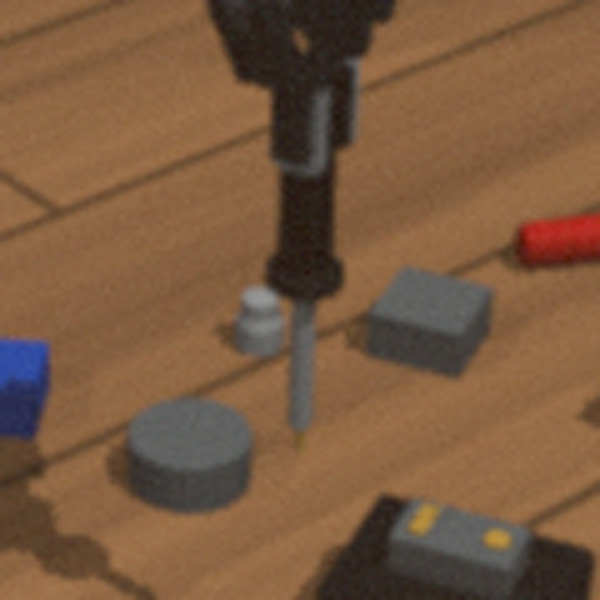

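The probe is upright and the tip is near scene pixel (321.5,248). I go above the round contact of the rectangular-necked pack.

Request:
{"method": "servo_tool", "body": {
  "commands": [
    [0,0,0,8,15,0,1],
    [0,0,0,21,38,0,1],
    [0,0,0,34,60,-10,1],
    [0,0,0,42,74,-25,1],
    [0,0,0,44,77,-40,1]
  ]
}}

```text
clock: 4.65
tcp_pos: [0.6482, 0.0318, 0.2002]
orientation: [-3.092, -0.545, -0.004]
contact_force: [0.4, -0.1, -0.7]
grip_width: 0.0174
gripper_force: 40.9
```

Request:
{"method": "servo_tool", "body": {
  "commands": [
    [0,0,0,0,0,-5,1],
    [0,0,0,0,0,-8,1],
    [0,0,0,0,0,-8,1],
    [0,0,0,0,0,-8,1]
  ]
}}

```text
clock: 4.98
tcp_pos: [0.6471, 0.0268, 0.1929]
orientation: [3.094, 0.537, 0.001]
contact_force: [-0.5, 1.2, -0.8]
grip_width: 0.0172
gripper_force: 40.8
```

```bash
cat > look.py <<'E'
from h import *
import sys
# tip vs brass contacts, in the scene camera
k=sys.argv[1]; c=np.array([float(a) for a in sys.argv[2:4]])
o=r.get_obs(); t=o["tcp_pos"]; print(t,o["contact_force"].round(2))
im,d=r.grab_frame("scene"); P=cloud("scene",d); z=P[...,2]
near=np.hypot(P[...,0]-t[0],P[...,1]-t[1])<.03
for lo in (t[2]-.117,t[2]-.105,t[2]-.09,t[2]-.07):
    m=near&(z>lo)&(z<lo+.012)&(z>.072)
    if m.sum(): v,u=np.nonzero(m); print(lo.round(3),m.sum(),P[m].mean(0).round(4),u.mean().round(1))
hs=cv2.cvtColor(im,cv2.COLOR_BGR2HSV)
ye=(hs[...,0]>15)&(hs[...,0]<32)&(hs[...,1]>70)&(hs[...,2]>90)&(z>.058)&(z<.072)&(np.hypot(P[...,0]-c[0],P[...,1]-c[1])<.05)
for b in blobs("scene",im,ye,.0665,4,400): print("brass",*b)
x,y=proj("scene",[*c,.09]).astype(int); cv2.imwrite(f"pics/{k}.png",cv2.resize(im[y-40:y+40,x-40:x+40],(480,480),interpolation=cv2.INTER_CUBIC)); print("crop origin",x-40,y-40)
E
python3 look.py c3 .628 .02
```

```text
[0.64708507 0.02683444 0.19290979] [-0.46  1.17 -0.85]
0.076 8 [0.6443 0.0246 0.0839] 361.5
0.088 17 [0.6457 0.0232 0.0963] 361.9
0.103 20 [0.6465 0.023  0.1082] 362.4
0.123 25 [0.6459 0.0229 0.1291] 362.9
brass [346.3 261.3] 31 [0.6124 0.0113] [10. 22.] 29.9
brass [360.9 265.5] 23 [0.6432 0.0254] [13. 11.] 50.8
crop origin 314 214
```

View pics/c3.png

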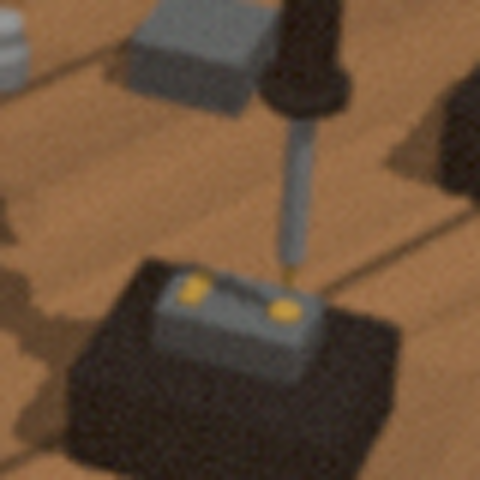

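The pin stands right above the round contact at (361,265.5), so I press.

Request:
{"method": "servo_tool", "body": {
  "commands": [
    [0,0,0,0,0,-5,1],
    [0,0,0,0,0,-9,1],
    [0,0,0,0,0,-12,1],
    [0,0,0,0,0,-14,1],
    [0,0,0,0,0,-15,1]
  ]
}}

```text
clock: 5.45
tcp_pos: [0.6471, 0.0282, 0.1771]
orientation: [3.095, 0.54, 0.001]
contact_force: [0.5, 0.2, 1.2]
grip_width: 0.017
gripper_force: 41.2
```

Request:
{"method": "servo_tool", "body": {
  "commands": [
    [0,0,0,0,0,-1,1],
    [0,0,0,0,0,-2,1],
    [0,0,0,0,0,-2,1],
    [0,0,0,0,0,-2,1],
    [0,0,0,0,0,-2,1]
  ]
}}

```text
clock: 5.87
tcp_pos: [0.6471, 0.0283, 0.1754]
orientation: [3.095, 0.541, 0.001]
contact_force: [0.9, -0.5, 2.4]
grip_width: 0.0176
gripper_force: 41.2
```

Request:
{"method": "servo_tool", "body": {
  "commands": [
    [0,0,0,0,0,0,1],
    [0,0,0,0,0,0,1]
  ]
}}

```text
clock: 6.03
tcp_pos: [0.647, 0.0283, 0.1753]
orientation: [3.095, 0.541, 0.001]
contact_force: [0.9, -1.4, 2.0]
grip_width: 0.0173
gripper_force: 41.2
```

Request:
{"method": "servo_tool", "body": {
  "commands": [
    [0,0,0,0,0,8,1],
    [0,0,0,0,0,17,1],
    [0,0,0,-10,-5,20,1],
    [0,0,0,-22,-11,20,1],
    [0,0,0,-31,-15,20,1]
  ]
}}

```text
clock: 6.45
tcp_pos: [0.6144, 0.0126, 0.1954]
orientation: [3.095, 0.54, -0.001]
contact_force: [-0.1, -0.1, -0.7]
grip_width: 0.0173
gripper_force: 40.9
```

Request:
{"method": "servo_tool", "body": {
  "commands": [
    [0,0,0,0,0,0,1],
    [0,0,0,0,0,-4,1],
    [0,0,0,0,0,-8,1],
    [0,0,0,0,0,-12,1],
    [0,0,0,0,0,-15,1]
  ]
}}

```text
clock: 6.87
tcp_pos: [0.616, 0.0137, 0.1793]
orientation: [-3.094, -0.541, 0.001]
contact_force: [-0.3, 0.3, 0.4]
grip_width: 0.0176
gripper_force: 41.1
```

Request:
{"method": "servo_tool", "body": {
  "commands": [
    [0,0,0,0,0,-2,1],
    [0,0,0,0,0,-4,1],
    [0,0,0,0,0,-5,1],
    [0,0,0,0,0,-5,1],
    [0,0,0,0,0,-5,1]
  ]
}}

```text
clock: 7.28
tcp_pos: [0.6161, 0.0136, 0.1754]
orientation: [-3.095, -0.541, -0.001]
contact_force: [-0.5, -0.0, 2.3]
grip_width: 0.0175
gripper_force: 41.4
```

Request:
{"method": "servo_tool", "body": {
  "commands": [
    [0,0,0,0,0,0,1],
    [0,0,0,0,0,0,1],
    [0,0,0,0,0,0,1]
  ]
}}

```text
clock: 7.53
tcp_pos: [0.616, 0.0135, 0.1753]
orientation: [-3.095, -0.541, -0.0]
contact_force: [-1.1, 0.6, 2.4]
grip_width: 0.0174
gripper_force: 41.5
```

```bash
python3 look.py c4 .628 .02
```

```text
[0.61595552 0.01350711 0.17528375] [-1.06  0.59  2.4 ]
0.07 14 [0.6153 0.0104 0.078 ] 347.2
0.085 17 [0.6154 0.0095 0.0923] 347.3
0.105 24 [0.6147 0.0105 0.1114] 347.9
brass [346.1 262. ] 24 [0.6138 0.0093] [10. 18.] 25.0
brass [360.7 265.5] 22 [0.643  0.0252] [12. 11.] 50.8
crop origin 314 214
```

View pics/c4.png

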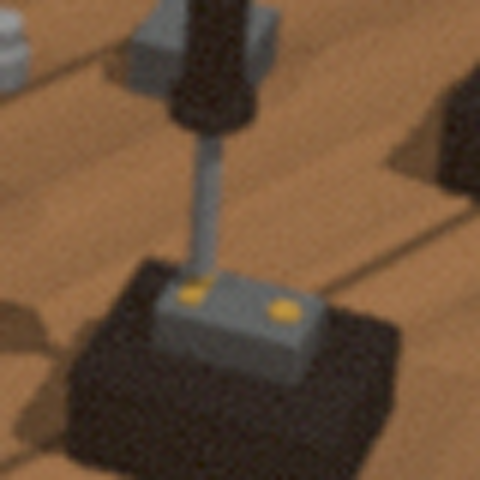

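Both rect contacts are done: the shaft is on the strip at (346,262). Next is the square-necked pack.

Request:
{"method": "servo_tool", "body": {
  "commands": [
    [0,0,0,0,0,12,1],
    [0,0,0,0,10,28,1],
    [0,0,0,0,40,32,1],
    [0,0,0,0,72,32,1],
    [0,0,0,-1,105,32,1]
  ]
}}

```text
clock: 8.0
tcp_pos: [0.6154, 0.1182, 0.2082]
orientation: [3.095, 0.537, 0.002]
contact_force: [0.2, 0.7, -1.0]
grip_width: 0.0174
gripper_force: 40.8
```

Request:
{"method": "servo_tool", "body": {
  "commands": [
    [0,0,0,0,33,0,1],
    [0,0,0,0,66,0,1],
    [0,0,0,-1,100,0,1],
    [0,0,0,-1,122,0,1],
    [0,0,0,-1,133,0,1]
  ]
}}

```text
clock: 8.42
tcp_pos: [0.6126, 0.2558, 0.2075]
orientation: [-3.092, -0.548, 0.0]
contact_force: [0.2, -0.0, -1.4]
grip_width: 0.0171
gripper_force: 40.9
```

Request:
{"method": "servo_tool", "body": {
  "commands": [
    [0,0,0,0,2,-6,1],
    [0,0,0,0,2,-14,1],
    [0,0,0,0,2,-14,1],
    [0,0,0,0,2,-14,1]
  ]
}}

```text
clock: 8.75
tcp_pos: [0.614, 0.25, 0.1919]
orientation: [3.093, 0.535, -0.003]
contact_force: [-0.5, -0.1, -1.7]
grip_width: 0.0175
gripper_force: 40.9
```

```bash
python3 look.py c5 .60 .25
```

```text
[0.61402943 0.25003004 0.19190299] [-0.51 -0.11 -1.66]
0.075 7 [0.6115 0.2472 0.083 ] 418.0
0.087 11 [0.6113 0.2467 0.0941] 418.4
0.102 15 [0.6131 0.246  0.1075] 419.5
0.122 16 [0.6133 0.2449 0.128 ] 420.4
brass [410.3 219.9] 25 [0.5901 0.2469] [11. 27.] 22.9
brass [418.1 222.6] 17 [0.61   0.2526] [10. 14.] 40.8
crop origin 375 173
```

View pics/c5.png

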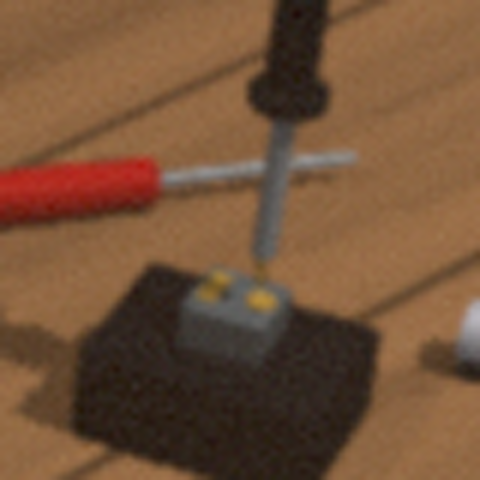

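Request:
{"method": "servo_tool", "body": {
  "commands": [
    [0,0,0,0,1,0,1],
    [0,0,0,0,1,0,1],
    [0,0,0,0,1,0,1],
    [0,0,0,0,1,0,1]
  ]
}}

```text
clock: 9.13
tcp_pos: [0.614, 0.2541, 0.1934]
orientation: [-3.095, -0.54, -0.001]
contact_force: [0.1, -0.5, -1.5]
grip_width: 0.0169
gripper_force: 40.9
```

```bash
python3 look.py c6 .60 .25
```

```text
[0.61403174 0.25414927 0.19336766] [ 0.08 -0.5  -1.46]
0.076 6 [0.612  0.2513 0.0836] 419.3
0.088 16 [0.6121 0.2508 0.0952] 419.8
0.103 19 [0.6121 0.2505 0.1096] 420.5
0.123 21 [0.6125 0.2498 0.1299] 421.6
brass [410.3 220.2] 26 [0.591 0.246] [10. 27.] 15.3
brass [418.1 222.6] 16 [0.6098 0.2526] [10. 14.] 40.8
crop origin 375 173
```

Request:
{"method": "servo_tool", "body": {
  "commands": [
    [0,0,0,0,0,-6,1],
    [0,0,0,0,0,-10,1],
    [0,0,0,0,0,-13,1],
    [0,0,0,0,0,-15,1],
    [0,0,0,0,0,-17,1]
  ]
}}

```text
clock: 9.6
tcp_pos: [0.614, 0.2544, 0.176]
orientation: [3.095, 0.541, 0.0]
contact_force: [0.3, 0.2, 1.4]
grip_width: 0.0174
gripper_force: 41.3
```

Request:
{"method": "servo_tool", "body": {
  "commands": [
    [0,0,0,0,0,-1,1],
    [0,0,0,0,0,-1,1],
    [0,0,0,0,0,-1,1],
    [0,0,0,0,0,-1,1],
    [0,0,0,0,0,-1,1]
  ]
}}

```text
clock: 10.02
tcp_pos: [0.614, 0.2544, 0.1754]
orientation: [-3.095, -0.541, -0.001]
contact_force: [-1.2, -0.7, 2.2]
grip_width: 0.017
gripper_force: 41.3
```

Request:
{"method": "servo_tool", "body": {
  "commands": [
    [0,0,0,0,0,0,1],
    [0,0,0,0,0,0,1],
    [0,0,0,0,0,0,1]
  ]
}}

```text
clock: 10.27
tcp_pos: [0.6139, 0.2544, 0.1752]
orientation: [-3.095, -0.541, -0.0]
contact_force: [-0.6, -0.2, 3.4]
grip_width: 0.0169
gripper_force: 41.3
```

Request:
{"method": "servo_tool", "body": {
  "commands": [
    [0,0,0,0,0,9,1],
    [0,0,0,0,0,17,1],
    [0,0,0,-8,-3,18,1],
    [0,0,0,-19,-7,18,1],
    [0,0,0,-19,-7,18,1]
  ]
}}

```text
clock: 10.68
tcp_pos: [0.5929, 0.2466, 0.1933]
orientation: [3.094, 0.541, -0.002]
contact_force: [-0.5, -0.5, -1.3]
grip_width: 0.0173
gripper_force: 40.9
```

Request:
{"method": "servo_tool", "body": {
  "commands": [
    [0,0,0,0,0,0,1],
    [0,0,0,0,0,-4,1],
    [0,0,0,0,0,-8,1],
    [0,0,0,0,0,-12,1],
    [0,0,0,0,0,-15,1]
  ]
}}

```text
clock: 11.1
tcp_pos: [0.595, 0.2473, 0.1774]
orientation: [3.095, 0.54, -0.001]
contact_force: [0.5, -1.0, 1.5]
grip_width: 0.0172
gripper_force: 41.1
```

Request:
{"method": "servo_tool", "body": {
  "commands": [
    [0,0,0,0,0,-2,1],
    [0,0,0,0,0,-3,1],
    [0,0,0,0,0,-3,1],
    [0,0,0,0,0,-3,1],
    [0,0,0,0,0,-3,1]
  ]
}}

```text
clock: 11.52
tcp_pos: [0.5951, 0.2474, 0.1755]
orientation: [-3.095, -0.54, -0.001]
contact_force: [0.1, -0.0, 2.6]
grip_width: 0.0171
gripper_force: 41.3
```

Request:
{"method": "servo_tool", "body": {
  "commands": [
    [0,0,0,0,0,0,1],
    [0,0,0,0,0,0,1],
    [0,0,0,0,0,0,1]
  ]
}}

```text
clock: 11.77
tcp_pos: [0.595, 0.2474, 0.1753]
orientation: [-3.095, -0.541, -0.001]
contact_force: [-0.4, 0.5, 2.9]
grip_width: 0.0171
gripper_force: 41.3
```

```bash
python3 look.py c7 .60 .25; python3 - <<'E'
from h import *
im,d=r.grab_frame("scene"); P=cloud("scene",d); z=P[...,2]; hs=cv2.cvtColor(im,cv2.COLOR_BGR2HSV)
ye=(hs[...,0]>15)&(hs[...,0]<32)&(hs[...,1]>70)&(hs[...,2]>90)&(z>.058)&(z<.072)&(P[...,0]<.7)&(P[...,0]>.5)
for b in blobs("scene",im,ye,.0665,4,400): print("brass",*b)
E
```

```text
[0.59499443 0.24741016 0.17527008] [-0.39  0.5   2.9 ]
0.07 12 [0.5934 0.2443 0.0771] 411.2
0.085 16 [0.5934 0.244  0.0913] 411.8
0.105 17 [0.5941 0.2424 0.1119] 412.6
brass [410.3 220.7] 19 [0.5923 0.2441] [10. 22.] 15.0
brass [418.1 222.6] 17 [0.61   0.2526] [10. 14.] 40.8
crop origin 375 173
brass [410.2 220.8] 17 [0.5927 0.2436] [10. 20.] 15.0
brass [418.  222.7] 18 [0.61   0.2521] [10. 15.] 40.8
brass [346.3 261.3] 31 [0.6122 0.0115] [10. 24.] 25.0
brass [360.9 265.5] 23 [0.6432 0.0254] [13. 11.] 50.8
brass [272.8 299.2] 41 [ 0.6103 -0.1882] [11. 22.] 7.1
brass [280.1 304.8] 27 [ 0.6326 -0.1872] [12. 12.] 50.7
```

Request:
{"method": "servo_tool", "body": {
  "commands": [
    [0,0,0,0,0,12,1],
    [0,0,0,1,-10,28,1],
    [0,0,0,4,-40,32,1],
    [0,0,0,7,-74,32,1],
    [0,0,0,10,-108,32,1]
  ]
}}

```text
clock: 12.28
tcp_pos: [0.6047, 0.1389, 0.2079]
orientation: [-3.094, -0.544, -0.001]
contact_force: [-0.1, -0.5, -1.1]
grip_width: 0.0172
gripper_force: 40.9
```

Request:
{"method": "servo_tool", "body": {
  "commands": [
    [0,0,0,3,-34,0,1],
    [0,0,0,7,-68,0,1],
    [0,0,0,10,-102,0,1],
    [0,0,0,13,-136,0,1],
    [0,0,0,16,-170,0,1]
  ]
}}

```text
clock: 12.7
tcp_pos: [0.6204, -0.0323, 0.2074]
orientation: [-3.095, -0.541, 0.001]
contact_force: [0.3, 0.0, -1.1]
grip_width: 0.0173
gripper_force: 40.9
```

Request:
{"method": "servo_tool", "body": {
  "commands": [
    [0,0,0,3,-34,0,1],
    [0,0,0,7,-68,0,1],
    [0,0,0,10,-102,0,1],
    [0,0,0,13,-132,0,1],
    [0,0,0,15,-150,0,1]
  ]
}}

```text
clock: 13.12
tcp_pos: [0.635, -0.1857, 0.2072]
orientation: [3.094, 0.534, -0.002]
contact_force: [0.4, -0.6, -0.7]
grip_width: 0.0172
gripper_force: 40.9
```

Request:
{"method": "servo_tool", "body": {
  "commands": [
    [0,0,0,0,-5,-6,1],
    [0,0,0,0,-5,-14,1],
    [0,0,0,0,-5,-14,1],
    [0,0,0,0,-5,-14,1],
    [0,0,0,0,-5,-14,1]
  ]
}}

```text
clock: 13.53
tcp_pos: [0.636, -0.1832, 0.1931]
orientation: [-3.093, -0.545, 0.0]
contact_force: [-0.1, -0.3, -1.5]
grip_width: 0.0173
gripper_force: 40.8
```

Request:
{"method": "servo_tool", "body": {
  "commands": [
    [0,0,0,0,0,0,1],
    [0,0,0,0,0,0,1]
  ]
}}

```text
clock: 13.7
tcp_pos: [0.6362, -0.1846, 0.1935]
orientation: [-3.094, -0.543, -0.001]
contact_force: [0.1, 0.4, -1.1]
grip_width: 0.0177
gripper_force: 40.8
```

```bash
python3 look.py c8 .62 -.186
```

```text
[ 0.63621785 -0.18456118  0.19351839] [ 0.09  0.4  -1.13]
0.077 8 [ 0.6343 -0.1873  0.0841] 280.5
0.089 15 [ 0.6369 -0.1876  0.0965] 281.1
0.104 26 [ 0.6358 -0.1879  0.11  ] 280.5
0.124 28 [ 0.6358 -0.1877  0.1292] 280.4
brass [272.8 299.2] 40 [ 0.6101 -0.1881] [12. 22.] 4.0
brass [280.1 304.8] 28 [ 0.6326 -0.1872] [12. 12.] 50.7
crop origin 236 252
```

Request:
{"method": "servo_tool", "body": {
  "commands": [
    [0,0,0,0,-1,-6,1],
    [0,0,0,0,-1,-10,1],
    [0,0,0,0,-1,-13,1],
    [0,0,0,0,-1,-15,1],
    [0,0,0,0,-1,-17,1]
  ]
}}

```text
clock: 14.17
tcp_pos: [0.636, -0.1867, 0.1761]
orientation: [3.095, 0.54, 0.0]
contact_force: [-0.5, 0.2, 2.9]
grip_width: 0.0174
gripper_force: 41.3
```

Request:
{"method": "servo_tool", "body": {
  "commands": [
    [0,0,0,0,0,-1,1],
    [0,0,0,0,0,-1,1],
    [0,0,0,0,0,-1,1],
    [0,0,0,0,0,-1,1],
    [0,0,0,0,0,-1,1]
  ]
}}

```text
clock: 14.58
tcp_pos: [0.636, -0.1867, 0.1754]
orientation: [3.095, 0.541, 0.001]
contact_force: [0.1, 0.4, 4.2]
grip_width: 0.0169
gripper_force: 41.3
```

Request:
{"method": "servo_tool", "body": {
  "commands": [
    [0,0,0,0,0,0,1],
    [0,0,0,0,0,0,1],
    [0,0,0,0,0,0,1]
  ]
}}

```text
clock: 14.83
tcp_pos: [0.6359, -0.1867, 0.1752]
orientation: [3.095, 0.541, 0.0]
contact_force: [0.5, 0.1, 3.0]
grip_width: 0.0177
gripper_force: 41.3
```

Request:
{"method": "servo_tool", "body": {
  "commands": [
    [0,0,0,0,0,9,1],
    [0,0,0,0,0,17,1],
    [0,0,0,-8,0,18,1],
    [0,0,0,-22,-1,18,1],
    [0,0,0,-22,-1,18,1]
  ]
}}

```text
clock: 15.25
tcp_pos: [0.6113, -0.1883, 0.1932]
orientation: [3.095, 0.539, -0.003]
contact_force: [0.4, 0.2, -2.1]
grip_width: 0.0172
gripper_force: 40.9
```

Request:
{"method": "servo_tool", "body": {
  "commands": [
    [0,0,0,0,0,0,1],
    [0,0,0,0,0,-4,1],
    [0,0,0,0,0,-8,1],
    [0,0,0,0,0,-12,1],
    [0,0,0,0,0,-15,1]
  ]
}}

```text
clock: 15.67
tcp_pos: [0.6141, -0.1874, 0.1774]
orientation: [-3.094, -0.541, 0.0]
contact_force: [0.0, 0.4, 1.2]
grip_width: 0.0171
gripper_force: 41.2
```

Request:
{"method": "servo_tool", "body": {
  "commands": [
    [0,0,0,0,0,-2,1],
    [0,0,0,0,0,-3,1],
    [0,0,0,0,0,-3,1],
    [0,0,0,0,0,-3,1],
    [0,0,0,0,0,-3,1]
  ]
}}

```text
clock: 16.08
tcp_pos: [0.6141, -0.1876, 0.1755]
orientation: [3.095, 0.541, 0.001]
contact_force: [-0.8, 1.2, 2.4]
grip_width: 0.0173
gripper_force: 41.4
```

Request:
{"method": "servo_tool", "body": {
  "commands": [
    [0,0,0,0,0,0,1],
    [0,0,0,0,0,0,1],
    [0,0,0,0,0,0,1]
  ]
}}

```text
clock: 16.33
tcp_pos: [0.614, -0.1876, 0.1753]
orientation: [3.095, 0.541, 0.001]
contact_force: [-0.6, 0.4, 2.2]
grip_width: 0.017
gripper_force: 41.4
```

```bash
python3 look.py c9 .62 -.186
```

```text
[ 0.61400149 -0.18759688  0.17529904] [-0.64  0.35  2.16]
0.07 17 [ 0.6143 -0.1902  0.0787] 273.1
0.085 23 [ 0.6145 -0.1906  0.0907] 272.9
0.105 26 [ 0.6134 -0.1912  0.1113] 272.1
brass [272.4 299.8] 34 [ 0.6111 -0.1898] [21. 11.] 74.4
brass [280.1 304.8] 28 [ 0.6326 -0.1872] [12. 12.] 50.7
crop origin 236 252
```

All six presses are done, so the probe goes back to the holder.

Request:
{"method": "servo_tool", "body": {
  "commands": [
    [0,0,0,0,0,12,1],
    [0,0,0,0,0,38,1],
    [0,0,0,-10,-10,62,1],
    [0,0,0,-32,-32,70,1],
    [0,0,0,-56,-56,70,1]
  ]
}}

```text
clock: 16.8
tcp_pos: [0.5597, -0.243, 0.2484]
orientation: [3.092, 0.546, 0.007]
contact_force: [0.1, -1.8, -0.8]
grip_width: 0.0172
gripper_force: 40.9
```

Request:
{"method": "servo_tool", "body": {
  "commands": [
    [0,0,0,-24,-24,0,1],
    [0,0,0,-48,-48,0,1],
    [0,0,0,-72,-72,0,1],
    [0,0,0,-96,-97,0,1],
    [0,0,0,-114,-115,0,1]
  ]
}}

```text
clock: 17.22
tcp_pos: [0.4407, -0.3613, 0.2455]
orientation: [3.095, 0.536, -0.002]
contact_force: [-0.3, -1.1, -1.2]
grip_width: 0.0172
gripper_force: 40.9
```

Request:
{"method": "servo_tool", "body": {
  "commands": [
    [0,0,0,-7,-8,0,1],
    [0,0,0,-10,-11,0,1],
    [0,0,0,-10,-11,0,1],
    [0,0,0,-10,-11,0,1],
    [0,0,0,-10,-11,0,1]
  ]
}}

```text
clock: 17.63
tcp_pos: [0.4355, -0.3679, 0.2451]
orientation: [-3.093, -0.545, -0.001]
contact_force: [-0.1, 0.0, -1.2]
grip_width: 0.017
gripper_force: 40.9
```

Request:
{"method": "servo_tool", "body": {
  "commands": [
    [0,0,0,0,0,0,1],
    [0,0,0,0,0,0,1],
    [0,0,0,0,0,0,1]
  ]
}}

```text
clock: 17.88
tcp_pos: [0.4345, -0.369, 0.245]
orientation: [-3.094, -0.543, -0.0]
contact_force: [0.3, -0.4, -1.5]
grip_width: 0.0173
gripper_force: 40.9
```

```bash
python3 - <<'E'
from h import *
t=r.get_obs()["tcp_pos"]; im,d=r.grab_frame("scene"); P=cloud("scene",d); z=P[...,2]
near=np.hypot(P[...,0]-t[0],P[...,1]-t[1])<.045
print(t)
for lo,hi in((.03,.09),(.128,.14),(.15,.19)):
    Q=P[near&(z>lo)&(z<hi)]; print(lo,len(Q),Q.mean(0).round(4))
x,y=proj("scene",[*t[:2],.1]).astype(int); cv2.imwrite("pics/c10.png",cv2.resize(im[y-60:y+60,x-60:x+60],(480,480),interpolation=cv2.INTER_CUBIC))
E
```

```text
[ 0.43448346 -0.36901633  0.24504884]
0.03 339 [ 0.4411 -0.3745  0.0608]
0.128 8 [ 0.4331 -0.3706  0.1349]
0.15 96 [ 0.435  -0.3713  0.1707]
```

View pics/c10.png

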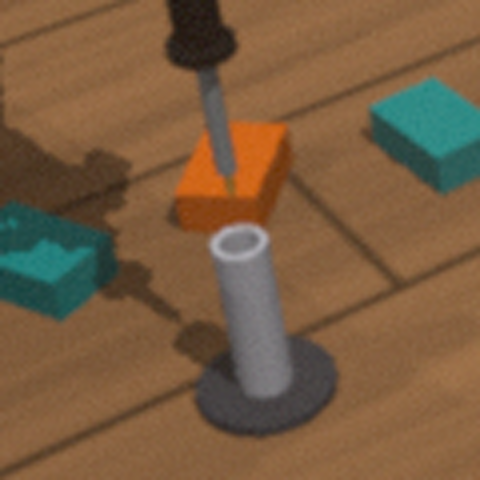

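The shaft lines up with the tube mouth, so I lower it in.

Request:
{"method": "servo_tool", "body": {
  "commands": [
    [0,0,0,0,0,-15,1],
    [0,0,0,0,0,-32,1],
    [0,0,0,0,0,-50,1],
    [0,0,0,0,0,-65,1],
    [0,0,0,0,0,-80,1]
  ]
}}

```text
clock: 18.35
tcp_pos: [0.4339, -0.3695, 0.1643]
orientation: [-3.095, -0.541, 0.0]
contact_force: [0.4, -0.0, -1.9]
grip_width: 0.0171
gripper_force: 40.9
```

Request:
{"method": "servo_tool", "body": {
  "commands": [
    [0,0,0,0,0,-15,1],
    [0,0,0,0,0,-26,1],
    [0,0,0,0,0,-31,1],
    [0,0,0,0,0,-33,1],
    [0,0,0,0,0,-33,1]
  ]
}}

```text
clock: 18.77
tcp_pos: [0.434, -0.3697, 0.1322]
orientation: [-3.095, -0.541, 0.0]
contact_force: [0.3, 0.5, -0.6]
grip_width: 0.0177
gripper_force: 41.0
```

Request:
{"method": "servo_tool", "body": {
  "commands": [
    [0,0,0,0,0,0,1],
    [0,0,0,0,0,0,1]
  ]
}}

```text
clock: 18.93
tcp_pos: [0.4344, -0.3701, 0.133]
orientation: [3.094, 0.54, 0.002]
contact_force: [0.0, -0.1, -0.9]
grip_width: 0.0174
gripper_force: 41.0
```

Lower the last bit and release.

Request:
{"method": "servo_tool", "body": {
  "commands": [
    [0,0,0,0,0,-1,1],
    [0,0,0,0,0,-1,1],
    [0,0,0,0,0,-1,1]
  ]
}}

```text
clock: 19.18
tcp_pos: [0.434, -0.3698, 0.1313]
orientation: [3.094, 0.54, 0.0]
contact_force: [0.3, -0.7, -0.5]
grip_width: 0.0177
gripper_force: 41.0
```

Request:
{"method": "servo_tool", "body": {
  "commands": [
    [0,0,0,0,0,0,0.7],
    [0,0,0,0,0,0,0.5],
    [0,0,0,0,0,0,0.2],
    [0,0,0,0,0,0,0],
    [0,0,0,0,0,0,0]
  ]
}}

```text
clock: 19.6
tcp_pos: [0.4339, -0.3697, 0.1312]
orientation: [3.095, 0.541, 0.0]
contact_force: [-0.2, 0.0, -0.2]
grip_width: 0.0731
gripper_force: 0.0
```

Request:
{"method": "servo_tool", "body": {
  "commands": [
    [0,0,0,0,0,10,0],
    [0,0,0,0,0,35,0],
    [0,0,0,0,0,65,0],
    [0,0,0,0,0,95,0],
    [0,0,0,0,0,112,0]
  ]
}}

```text
clock: 20.02
tcp_pos: [0.435, -0.3705, 0.2475]
orientation: [3.091, 0.54, 0.005]
contact_force: [-0.0, -0.2, 0.8]
grip_width: 0.0856
gripper_force: 0.0
```

```bash
cat > meas.py <<'E'
from h import *
import sys
for n in("scene","top"):
    im,d=r.grab_frame(n); cv2.imwrite(f"pics/{n}_{sys.argv[1]}.png",im); P=cloud(n,d); z=P[...,2]
    reg=(P[...,0]>.37)&(P[...,0]<.72)&(P[...,1]<.33)&(P[...,1]>-.30)
    print(n)
    m=reg&(z>.022)&(z<.032)
    for b in blobs(n,im,m,.027,80,1500): print(" cap",*b)
    for b in blobs(n,im,reg&(z>.061)&(z<.075),.065,60,1500): print(" neck/seated",*b)
    near=np.hypot(P[...,0]-.434,P[...,1]+.37)<.045
    for lo,hi in((.181,.195),(.099,.11)):
        Q=P[near&(z>lo)&(z<hi)]
        if len(Q): print(" probe",lo,len(Q),Q.mean(0).round(4))
E
python3 meas.py a
```

```text
scene
 cap [378.  202.4] 81 [0.4399 0.2945] [69. 25.] 64.3
 cap [347.9 218.3] 241 [0.4457 0.1772] [53. 59.] 25.8
 cap [299.5 245.1] 316 [0.4587 0.0055] [60. 65.] 67.2
 cap [409.2 243.2] 142 [0.6195 0.2159] [109.  38.] 36.4
 cap [237.5 266.6] 431 [ 0.4344 -0.1559] [47. 77.] 64.8
 cap [351.7 287.7] 183 [ 0.6517 -0.007 ] [125.  63.] 60.6
 cap [277.1 328.9] 206 [ 0.6492 -0.2086] [127.  65.] 39.7
 neck/seated [414.  222.7] 139 [0.6025 0.2464] [37. 41.] 19.7
 neck/seated [353.6 264.8] 258 [0.63   0.0166] [57. 37.] 29.2
 neck/seated [276.3 303.4] 295 [ 0.6232 -0.1895] [44. 47.] 50.7
 probe 0.181 63 [ 0.4336 -0.3721  0.1841]
 probe 0.099 111 [ 0.4383 -0.3743  0.1051]
top
 cap [309.2 277.6] 264 [0.4571 0.0093] [57. 56.] 75.2
 cap [249.4 282.9] 243 [0.4445 0.1803] [49. 50.] 25.9
 cap [365.7 285.8] 307 [ 0.4315 -0.152 ] [46. 70.] 64.8
 cap [207.6 286.2] 130 [0.4366 0.2991] [72. 23.] 62.9
 neck/seated [304.6 216.6] 192 [0.6279 0.02  ] [55. 32.] 25.7
 neck/seated [377.4 217.8] 163 [ 0.6218 -0.1862] [43. 43.] 88.6
 neck/seated [222.9 227. ] 135 [0.6011 0.2504] [37. 36.] 20.1
 probe 0.181 3 [ 0.4338 -0.3641  0.1884]
 probe 0.099 19 [ 0.4433 -0.3659  0.1058]
```

The probe is home and nothing has moved. Next is the rectangular cap at top (366,286): turn −45° and grasp.

Request:
{"method": "servo_tool", "body": {
  "commands": [
    [0,0,-6,0,12,0,0],
    [0,0,-12,0,38,0,0],
    [0,0,-18,0,66,0,0],
    [0,0,-24,0,94,0,0],
    [0,0,-30,-1,122,0,0]
  ]
}}

```text
clock: 20.53
tcp_pos: [0.4323, -0.2462, 0.2425]
orientation: [-3.128, 0.287, 0.002]
contact_force: [1.3, 0.2, 0.9]
grip_width: 0.085
gripper_force: 0.0
```

Request:
{"method": "servo_tool", "body": {
  "commands": [
    [0,0,-5,0,28,0,0],
    [0,0,-10,0,56,0,0],
    [0,0,-14,-1,78,-10,0],
    [0,0,-15,-1,91,-30,0],
    [0,0,-15,-1,95,-60,0]
  ]
}}

```text
clock: 20.95
tcp_pos: [0.4335, -0.1502, 0.1843]
orientation: [-3.066, 0.681, -0.007]
contact_force: [0.6, -0.4, -1.3]
grip_width: 0.0852
gripper_force: 0.0
```

Request:
{"method": "servo_tool", "body": {
  "commands": [
    [0,0,0,0,0,-30,0],
    [0,0,0,0,0,-60,0],
    [0,0,0,0,0,-85,0],
    [0,0,0,0,0,-105,0],
    [0,0,0,0,0,-120,0]
  ]
}}

```text
clock: 21.37
tcp_pos: [0.4302, -0.1522, 0.0609]
orientation: [-3.066, 0.685, 0.005]
contact_force: [-0.7, -0.5, -0.7]
grip_width: 0.0855
gripper_force: 0.0
```

Request:
{"method": "servo_tool", "body": {
  "commands": [
    [0,0,0,0,0,0,0],
    [0,0,0,0,0,0,0],
    [0,0,0,0,0,0,0]
  ]
}}

```text
clock: 21.62
tcp_pos: [0.4323, -0.1528, 0.0638]
orientation: [3.066, -0.685, 0.001]
contact_force: [-0.3, 0.1, -0.3]
grip_width: 0.0852
gripper_force: 0.0
```

```bash
python3 - <<'E'
from h import *
o=r.get_obs(); R=cv2.Rodrigues(o["orientation"])[0]; print(o["tcp_pos"].round(4),R.round(3).tolist(),np.degrees(np.arctan2(R[1,1],R[0,1]))%180,o["joints"].round(2))
im,d=r.grab_frame("scene"); x,y=proj("scene",[.433,-.153,.05]).astype(int); cv2.imwrite("pics/c11.png",cv2.resize(im[y-50:y+50,x-50:x+50],(480,480),interpolation=cv2.INTER_CUBIC))
E
```

```text
[ 0.4323 -0.1528  0.0638] [[0.905, -0.426, 0.001], [-0.426, -0.905, -0.0], [0.001, -0.0, -1.0]] 64.81716482976623 [ 0.37  0.34 -0.19  2.17  0.1   0.64 -1.91]
```

View pics/c11.png

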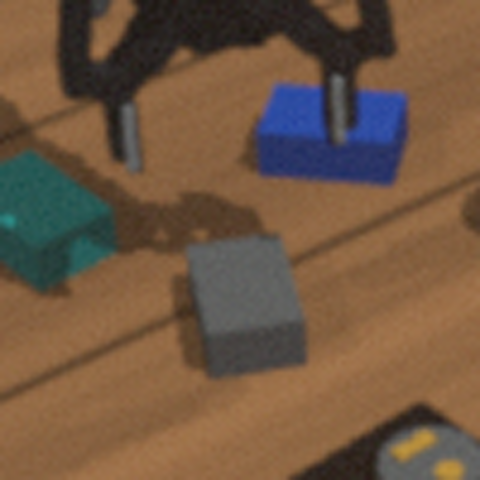

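The fingers straddle the grey cap; go down and grip.

Request:
{"method": "servo_tool", "body": {
  "commands": [
    [0,0,0,0,0,-15,0],
    [0,0,0,0,0,-32,0],
    [0,0,0,0,0,-48,0],
    [0,0,0,0,0,-57,0],
    [0,0,0,0,0,-62,0]
  ]
}}

```text
clock: 22.08
tcp_pos: [0.432, -0.1527, 0.0009]
orientation: [3.066, -0.685, 0.0]
contact_force: [-0.1, -0.1, 0.8]
grip_width: 0.0855
gripper_force: 0.0
```

Request:
{"method": "servo_tool", "body": {
  "commands": [
    [0,0,0,0,0,0,0],
    [0,0,0,0,0,0,0.3],
    [0,0,0,0,0,0,0.5],
    [0,0,0,0,0,0,0.7],
    [0,0,0,0,0,0,0.8]
  ],
  "force": 30
}}

```text
clock: 22.5
tcp_pos: [0.4324, -0.1528, 0.0017]
orientation: [3.066, -0.685, 0.002]
contact_force: [0.9, -0.2, -0.2]
grip_width: 0.0391
gripper_force: 0.0
```

Request:
{"method": "servo_tool", "body": {
  "commands": [
    [0,0,0,0,0,0,0.8],
    [0,0,0,0,0,0,0.8],
    [0,0,0,0,0,0,0.8],
    [0,0,0,0,0,0,0.8]
  ]
}}

```text
clock: 22.83
tcp_pos: [0.4319, -0.1527, 0.0012]
orientation: [3.066, -0.685, 0.0]
contact_force: [-0.3, 0.7, 0.2]
grip_width: 0.017
gripper_force: 0.0
```

```bash
python3 meas.py b; python3 - <<'E'
from h import *
im=cv2.imread("pics/scene_b.png"); cv2.imwrite("pics/c12.png",cv2.resize(im[180:330,180:380],(800,600),interpolation=cv2.INTER_CUBIC))
E
```

```text
scene
 cap [378.1 202.5] 87 [0.4404 0.2943] [71. 22.] 62.9
 cap [347.9 218.4] 249 [0.4462 0.1769] [53. 60.] 25.8
 cap [410.2 242.6] 160 [0.6194 0.2196] [128.  68.] 54.9
 cap [299.5 245. ] 311 [0.4581 0.006 ] [58. 66.] 50.9
 cap [238.  268.6] 313 [ 0.4412 -0.1593] [46. 77.] 64.6
 cap [351.2 287.6] 175 [ 0.6507 -0.0076] [124.  63.] 59.1
 cap [277.6 328.3] 209 [ 0.6484 -0.2066] [127.  69.] 42.5
 neck/seated [414.  222.8] 138 [0.6027 0.2461] [36. 44.] 19.7
 neck/seated [353.7 264.8] 260 [0.63   0.0166] [57. 36.] 26.3
 neck/seated [276.4 303.5] 300 [ 0.6235 -0.1894] [44. 47.] 50.7
 probe 0.181 65 [ 0.4343 -0.3728  0.1844]
 probe 0.099 110 [ 0.4384 -0.3742  0.1054]
top
 cap [308.8 277.5] 258 [0.4576 0.0104] [57. 57.] 89.2
 cap [249.3 282.9] 235 [0.4445 0.1806] [49. 50.] 25.9
 cap [207.9 286.8] 102 [0.435  0.2985] [67. 21.] 62.8
 neck/seated [304.6 216.3] 191 [0.6286 0.0199] [55. 32.] 26.0
 neck/seated [377.5 217.6] 173 [ 0.6224 -0.1865] [43. 43.] 88.6
 neck/seated [223.1 227.1] 136 [0.601  0.2501] [35. 36.] 18.3
 probe 0.181 40 [ 0.4314 -0.3692  0.1853]
 probe 0.099 47 [ 0.4321 -0.3647  0.1048]
```

View pics/c12.png

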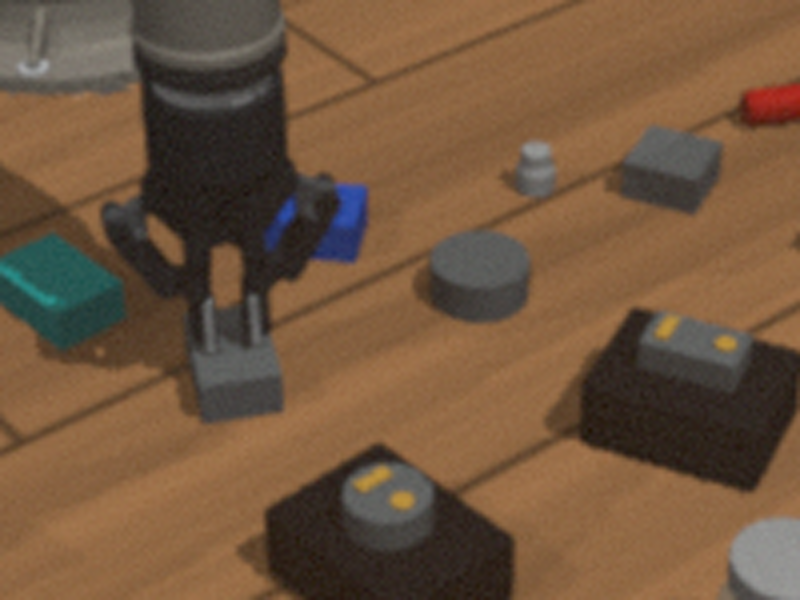

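The fingers closed above the cap, at crop (235,345). I measure where the fingertips really are.

```bash
python3 - <<'E'
from h import *
o=r.get_obs(); t=o["tcp_pos"]; print(o["clock"],t,o["grip_width"],o["contact_force"].round(1))
im,d=r.grab_frame("scene"); P=cloud("scene",d); z=P[...,2]
near=np.hypot(P[...,0]-t[0],P[...,1]-t[1])<.035
for lo in np.arange(.0,.075,.005):
    m=near&(z>=lo)&(z<lo+.005)
    if m.sum(): v,u=np.nonzero(m); print(lo.round(3),m.sum(),P[m].mean(0).round(4),u.min(),u.max(),v.min(),v.max(), im[m].mean(0).round())
# column through left finger
for u in (232,233,243,244):
    print(u,[(v,z[v,u].round(3)) for v in range(250,282,2)])
E
```

```text
22.9333 [ 0.4318764  -0.15267212  0.00108914] 0.016957836788180827 [-0.4 -0.5  0.2]
0.0 47 [ 0.4358 -0.1543  0.0017] 225 253 267 284 [ 55.  77. 103.]
0.005 14 [ 0.4536 -0.1686  0.0072] 227 246 270 282 [62. 64. 69.]
0.01 18 [ 0.4525 -0.1698  0.0124] 227 246 269 280 [61. 64. 69.]
0.015 14 [ 0.447  -0.1675  0.0174] 226 245 264 279 [62. 65. 70.]
0.02 27 [ 0.4482 -0.1605  0.0235] 228 248 262 277 [78. 80. 82.]
0.025 225 [ 0.4368 -0.157   0.0271] 226 249 256 275 [79. 82. 83.]
0.03 22 [ 0.4412 -0.1584  0.0322] 230 245 262 272 [77. 79. 80.]
0.035 18 [ 0.4395 -0.1582  0.0379] 229 247 262 266 [67. 70. 75.]
0.04 23 [ 0.438  -0.1555  0.0421] 227 247 257 264 [59. 64. 70.]
0.045 24 [ 0.4385 -0.1583  0.0478] 227 247 256 263 [57. 61. 66.]
0.05 24 [ 0.4386 -0.1572  0.0521] 227 247 255 261 [55. 59. 64.]
0.055 24 [ 0.4378 -0.1583  0.057 ] 227 246 252 260 [63. 68. 74.]
0.06 30 [ 0.4399 -0.1567  0.0626] 227 246 250 257 [60. 64. 70.]
0.065 17 [ 0.4382 -0.1586  0.0675] 226 249 249 256 [47. 55. 65.]
0.07 35 [ 0.4402 -0.1585  0.0727] 224 252 248 254 [35. 40. 48.]
232 [(250, np.float64(0.082)), (252, np.float6
[... 929 characters left out ...]
 np.float64(0.049)), (262, np.float64(0.042)), (264, np.float64(0.035)), (266, np.float64(0.032)), (268, np.float64(0.026)), (270, np.float64(0.027)), (272, np.float64(0.029)), (274, np.float64(0.026)), (276, np.float64(0.023)), (278, np.float64(0.017)), (280, np.float64(0.011))]
244 [(250, np.float64(0.076)), (252, np.float64(0.074)), (254, np.float64(0.063)), (256, np.float64(0.063)), (258, np.float64(0.052)), (260, np.float64(0.051)), (262, np.float64(0.045)), (264, np.float64(0.038)), (266, np.float64(0.032)), (268, np.float64(0.025)), (270, np.float64(0.028)), (272, np.float64(0.026)), (274, np.float64(0.028)), (276, np.float64(0.02)), (278, np.float64(0.016)), (280, np.float64(0.008))]
```

The real fingertips are about 30 mm above the reported TCP. I rise, open and measure the open tips before going down again.

Request:
{"method": "servo_tool", "body": {
  "commands": [
    [0,0,0,0,0,15,0.8],
    [0,0,0,0,0,30,0.4],
    [0,0,0,0,0,30,0],
    [0,0,0,0,0,30,0],
    [0,0,0,0,0,30,0]
  ]
}}

```text
clock: 23.4
tcp_pos: [0.4317, -0.1527, 0.0308]
orientation: [3.066, -0.685, -0.0]
contact_force: [0.9, 0.4, -0.3]
grip_width: 0.0651
gripper_force: 0.0
```

Request:
{"method": "servo_tool", "body": {
  "commands": [
    [0,0,0,0,0,0,0],
    [0,0,0,0,0,0,0],
    [0,0,0,0,0,0,0]
  ]
}}

```text
clock: 23.65
tcp_pos: [0.4315, -0.1526, 0.0306]
orientation: [-3.066, 0.685, 0.002]
contact_force: [-0.2, 0.1, 0.8]
grip_width: 0.0853
gripper_force: 0.0
```

```bash
cat > tips.py <<'E'
from h import *
o=r.get_obs(); t=o["tcp_pos"]; R=cv2.Rodrigues(o["orientation"])[0]; yd=R[:,1]; print(t.round(4),"w",o["grip_width"].round(4),o["contact_force"].round(1))
im,d=r.grab_frame("scene"); P=cloud("scene",d); z=P[...,2]
for s in(1,-1):
    c=t+s*yd*(o["grip_width"]/2+.006)
    near=(np.hypot(P[...,0]-c[0],P[...,1]-c[1])<.018)&(z<.15)
    print(s,c.round(3),[(int(lo*1000),int((near&(z>=lo)&(z<lo+.005)).sum())) for lo in np.arange(-.005,.12,.005)])
E
python3 tips.py; python3 meas.py c | grep -E "cap|scene|top"
```

```text
scene
 cap [377.5 202.6] 83 [0.4398 0.2927] [71. 25.] 66.0
 cap [348.  218.4] 247 [0.4465 0.177 ] [53. 60.] 25.8
 cap [411.9 242.9] 158 [0.6228 0.222 ] [128.  67.] 56.8
 cap [299.4 245.2] 319 [0.4586 0.0052] [64. 63.] 10.8
 cap [237.6 266.7] 428 [ 0.4346 -0.1559] [46. 79.] 64.6
 cap [351.4 287.7] 188 [ 0.6513 -0.0078] [125.  65.] 60.6
 cap [277.5 328.5] 200 [ 0.6486 -0.2072] [127.  66.] 42.5
top
 cap [309.1 277.6] 253 [0.4571 0.0096] [57. 57.] 89.2
 cap [249.  282.9] 241 [0.4445 0.1813] [49. 50.] 25.9
 cap [207.6 286.2] 106 [0.4368 0.2992] [71. 21.] 62.8Traceback (most recent call last):
  File "tips.py", line 2, in <module>
    o=r.get_obs(); t=o["tcp_pos"]; R=cv2.Rodrigues(o["orientation"])[0]; yd=R[:,1]; print(t.round(4),"w",o["grip_width"].round(4),o["contact_force"].round(1))
                                                                                                         ^^^^^^^^^^^^^^^^^^^^^
AttributeError: 'float' object has no attribute 'round'
```

```bash
sed -i 's/o\["grip_width"\].round(4)/o["grip_width"]/' tips.py; python3 tips.py
```

```text
[ 0.4316 -0.1526  0.0308] w 0.08541871310802654 [ 0.8  0.5 -0.5]
1 [ 0.411 -0.197  0.031] [(-5, 62), (0, 63), (5, 0), (9, 0), (15, 0), (20, 0), (24, 0), (30, 0), (35, 0), (40, 0), (45, 0), (50, 0), (55, 0), (60, 0), (65, 0), (69, 2), (75, 8), (80, 11), (84, 13), (90, 13), (95, 14), (99, 11), (105, 12), (110, 11), (114, 22)]
-1 [ 0.452 -0.108  0.031] [(-5, 60), (0, 54), (5, 0), (9, 0), (15, 0), (20, 0), (24, 0), (30, 0), (35, 0), (40, 0), (45, 0), (50, 0), (55, 0), (60, 0), (65, 0), (69, 3), (75, 7), (80, 10), (84, 19), (90, 14), (95, 14), (99, 14), (105, 14), (110, 11), (114, 16)]
```

Request:
{"method": "servo_tool", "body": {
  "commands": [
    [0,0,0,0,0,-12,0],
    [0,0,0,0,0,-28,0],
    [0,0,0,0,0,-44,0],
    [0,0,0,0,0,-55,0],
    [0,0,0,0,0,-60,0]
  ]
}}

```text
clock: 24.22
tcp_pos: [0.431, -0.1524, -0.0302]
orientation: [-3.066, 0.685, 0.003]
contact_force: [-0.5, -0.5, 0.1]
grip_width: 0.0853
gripper_force: 0.0
```

Request:
{"method": "servo_tool", "body": {
  "commands": [
    [0,0,0,0,0,0,0],
    [0,0,0,0,0,0,0.2],
    [0,0,0,0,0,0,0.35],
    [0,0,0,0,0,0,0.5],
    [0,0,0,0,0,0,0.6]
  ],
  "force": 30
}}

```text
clock: 24.63
tcp_pos: [0.4325, -0.1529, -0.0281]
orientation: [3.066, -0.685, 0.002]
contact_force: [0.1, -0.1, 1.1]
grip_width: 0.0455
gripper_force: 30.5
```

Request:
{"method": "servo_tool", "body": {
  "commands": [
    [0,0,0,0,0,0,0.8],
    [0,0,0,0,0,0,0.8],
    [0,0,0,0,0,0,0.8],
    [0,0,0,0,0,0,0.8]
  ]
}}

```text
clock: 24.97
tcp_pos: [0.4325, -0.1529, -0.0281]
orientation: [3.066, -0.685, 0.002]
contact_force: [-0.7, 0.6, 6.9]
grip_width: 0.0456
gripper_force: 31.0
```

```bash
python3 tips.py
```

```text
[ 0.4325 -0.1529 -0.0281] w 0.045576397897810345 [-0.7  0.6  6.9]
1 [ 0.42  -0.179 -0.028] [(-5, 27), (0, 25), (5, 6), (9, 11), (15, 11), (20, 16), (24, 43), (30, 13), (35, 8), (40, 10), (45, 20), (50, 23), (55, 29), (60, 12), (65, 14), (69, 15), (75, 5), (80, 8), (84, 11), (90, 11), (95, 15), (99, 25), (105, 31), (110, 31), (114, 19)]
-1 [ 0.445 -0.127 -0.028] [(-5, 20), (0, 31), (5, 3), (9, 9), (15, 6), (20, 12), (24, 34), (30, 13), (35, 13), (40, 11), (45, 14), (50, 29), (55, 25), (60, 12), (65, 9), (69, 6), (75, 4), (80, 4), (84, 6), (90, 11), (95, 19), (99, 22), (105, 27), (110, 27), (114, 10)]
```

Gripped at 45.6 mm. Lift, turn +51° and go above the rectangular neck.

Request:
{"method": "servo_tool", "body": {
  "commands": [
    [0,0,0,0,0,10,0.8],
    [0,0,0,0,0,32,0.8],
    [0,0,5,5,5,60,0.8],
    [0,0,11,18,16,85,0.8],
    [0,0,17,36,32,95,0.8]
  ]
}}

```text
clock: 25.43
tcp_pos: [0.4684, -0.1223, 0.0698]
orientation: [3.132, -0.221, 0.005]
contact_force: [0.6, -0.6, -0.9]
grip_width: 0.0456
gripper_force: 31.0
```

Request:
{"method": "servo_tool", "body": {
  "commands": [
    [0,0,6,24,21,0,0.8],
    [0,0,12,48,42,0,0.8],
    [0,0,18,72,63,0,0.8],
    [0,0,24,96,85,0,0.8],
    [0,0,29,120,106,0,0.8]
  ]
}}

```text
clock: 25.85
tcp_pos: [0.5888, -0.0137, 0.0671]
orientation: [3.088, 0.575, 0.001]
contact_force: [0.3, -0.5, -0.5]
grip_width: 0.0457
gripper_force: 31.1
```

Request:
{"method": "servo_tool", "body": {
  "commands": [
    [0,0,4,20,18,0,0.8],
    [0,0,5,34,29,0,0.8],
    [0,0,5,41,35,0,0.8],
    [0,0,5,41,35,0,0.8],
    [0,0,5,41,35,0,0.8]
  ]
}}

```text
clock: 26.27
tcp_pos: [0.6281, 0.0196, 0.0662]
orientation: [3.062, 0.7, -0.002]
contact_force: [-1.0, -0.2, -1.3]
grip_width: 0.046
gripper_force: 31.0
```

Request:
{"method": "servo_tool", "body": {
  "commands": [
    [0,0,0,0,0,0,0.8],
    [0,0,0,0,0,0,0.8],
    [0,0,0,0,0,0,0.8]
  ]
}}

```text
clock: 26.52
tcp_pos: [0.6282, 0.019, 0.0662]
orientation: [3.062, 0.699, -0.001]
contact_force: [-0.7, -0.0, -0.7]
grip_width: 0.0454
gripper_force: 31.0
```

```bash
cat > held.py <<'E'
from h import *
import sys
# held cap seen over the pack; heights of rim from depth
o=r.get_obs(); t=o["tcp_pos"]; R=cv2.Rodrigues(o["orientation"])[0]; print(t.round(4),"y angle",round(np.degrees(np.arctan2(R[1,1],R[0,1]))%180,1),"w",o["grip_width"],o["contact_force"].round(1))
im,d=r.grab_frame("scene"); P=cloud("scene",d); z=P[...,2]
near=np.hypot(P[...,0]-t[0],P[...,1]-t[1])<.05
print([(int(lo*1000),int((near&(z>=lo)&(z<lo+.005)).sum())) for lo in np.arange(.04,.15,.005)])
x,y=proj("scene",[*t[:2],.08]).astype(int); cv2.imwrite(f"pics/{sys.argv[1]}.png",cv2.resize(im[y-50:y+50,x-50:x+50],(600,600),interpolation=cv2.INTER_CUBIC)); print("origin",x-50,y-50)
top,_=r.grab_frame("top"); cv2.imwrite(f"pics/{sys.argv[1]}t.png",top)
E
python3 held.py d1
```

```text
[0.6282 0.019  0.0662] y angle 115.7 w 0.045447268164999555 [-0.7 -0.  -0.7]
[(40, 303), (45, 280), (49, 54), (54, 55), (59, 126), (64, 118), (69, 0), (74, 0), (79, 0), (84, 0), (89, 14), (94, 55), (99, 65), (104, 68), (109, 65), (114, 127), (119, 193), (124, 32), (129, 15), (134, 11), (139, 24), (144, 18)]
origin 304 208
```

View pics/d1.png

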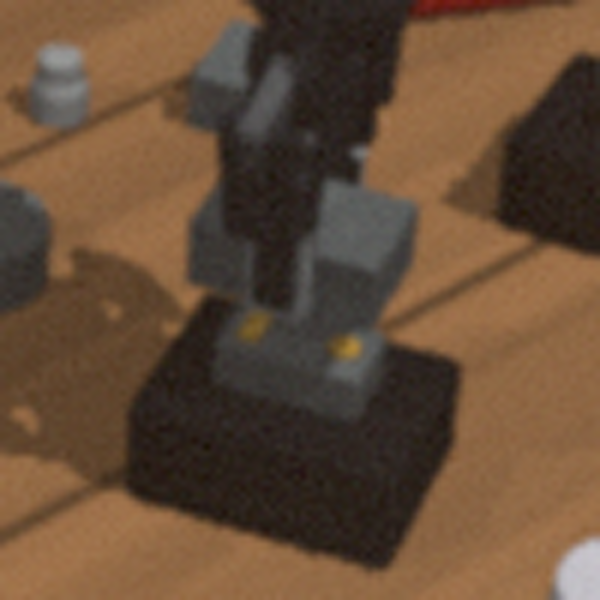

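The held cap sits over the neck and is well turned; I compare the side faces of cap and neck.

```bash
cat > face.py <<'E'
from h import *
import sys
# args: yaw_deg, cap zlo zhi, cap half x,y, neck half x,y : face positions in a frame turned by yaw, about tcp
yaw,zl,zh,cx,cy,nx,ny=map(float,sys.argv[1:8]); a=np.radians(yaw)
t=r.get_obs()["tcp_pos"]; im,d=r.grab_frame("scene"); P=cloud("scene",d)
Q=P.reshape(-1,3); Q=Q[np.hypot(Q[:,0]-t[0],Q[:,1]-t[1])<.055]
L=(Q[:,:2]-t[:2])@np.array([[np.cos(a),-np.sin(a)],[np.sin(a),np.cos(a)]])
for nm,lo,hi,hx,hy in(("cap",zl,zh,cx,cy),("neck",.049,.062,nx,ny)):
    m=(Q[:,2]>lo)&(Q[:,2]<hi); l=L[m]*1000
    fx=l[(abs(l[:,0]-hx)<7)&(abs(l[:,1])<hy-3)]; fy=l[(abs(l[:,1]+hy)<7)&(abs(l[:,0])<hx-3)]
    print(nm,"cx",(np.median(fx[:,0])-hx).round(1) if len(fx) else None,len(fx),"cy",(np.median(fy[:,1])+hy).round(1) if len(fy) else None,len(fy))
E
python3 face.py 25.7 .097 .115 35 23 28 16
```

```text
cap cx -2.6 32 cy -0.9 136
neck cx -1.3 15 cy -0.2 101
```

Request:
{"method": "servo_tool", "body": {
  "commands": [
    [0,0,0,1,1,-6,0.8],
    [0,0,0,1,1,-14,0.8],
    [0,0,0,1,1,-22,0.8],
    [0,0,0,1,1,-29,0.8],
    [0,0,0,1,1,-34,0.8]
  ]
}}

```text
clock: 27.08
tcp_pos: [0.629, 0.0213, 0.0304]
orientation: [-3.062, -0.702, 0.003]
contact_force: [-0.2, 1.3, 0.2]
grip_width: 0.0457
gripper_force: 31.0
```

Request:
{"method": "servo_tool", "body": {
  "commands": [
    [0,0,0,0,0,-4,0.8],
    [0,0,0,0,0,-8,0.8],
    [0,0,0,0,0,-11,0.8],
    [0,0,0,0,0,-13,0.8],
    [0,0,0,0,0,-13,0.8]
  ]
}}

```text
clock: 27.5
tcp_pos: [0.6297, 0.0213, 0.0187]
orientation: [-3.062, -0.702, 0.001]
contact_force: [-0.1, 0.0, -0.1]
grip_width: 0.0454
gripper_force: 31.0
```

Request:
{"method": "servo_tool", "body": {
  "commands": [
    [0,0,0,0,0,-1,0.8],
    [0,0,0,0,0,-2,0.8],
    [0,0,0,0,0,-2,0.8]
  ]
}}

```text
clock: 27.75
tcp_pos: [0.6299, 0.0213, 0.0172]
orientation: [3.062, 0.702, 0.0]
contact_force: [0.2, 0.6, -0.9]
grip_width: 0.0455
gripper_force: 31.0
```

Request:
{"method": "servo_tool", "body": {
  "commands": [
    [0,0,0,0,0,-1,0.8],
    [0,0,0,0,0,-2,0.8],
    [0,0,0,0,0,-2,0.8]
  ]
}}

```text
clock: 28.0
tcp_pos: [0.63, 0.0213, 0.0169]
orientation: [3.062, 0.701, 0.0]
contact_force: [-5.8, -0.8, 13.5]
grip_width: 0.0456
gripper_force: 32.5
```

```bash
python3 held.py d2; python3 face.py 25.7 .048 .066 35 23 35 23
```

```text
[0.63   0.0213 0.0169] y angle 115.8 w 0.045604842454676206 [-5.8 -0.8 13.5]
[(40, 202), (45, 202), (49, 59), (54, 62), (59, 67), (64, 83), (69, 213), (74, 31), (79, 21), (84, 9), (89, 18), (94, 17), (99, 23), (104, 11), (109, 26), (114, 27), (119, 21), (124, 26), (129, 23), (134, 28), (139, 30), (144, 45)]
origin 305 208
cap cx -2.3 34 cy -1.3 130
neck cx -2.3 18 cy -1.2 90
```

Request:
{"method": "servo_tool", "body": {
  "commands": [
    [0,0,0,0,0,1,0.4],
    [0,0,0,0,0,2,0.2],
    [0,0,0,0,0,2,0],
    [0,0,0,0,0,2,0],
    [0,0,0,0,0,2,0]
  ]
}}

```text
clock: 28.57
tcp_pos: [0.6298, 0.0213, 0.0169]
orientation: [-3.062, -0.702, 0.0]
contact_force: [0.0, -0.3, -0.3]
grip_width: 0.0855
gripper_force: 0.0
```

Request:
{"method": "servo_tool", "body": {
  "commands": [
    [0,0,0,0,0,0,0],
    [0,0,0,0,0,10,0],
    [0,0,0,0,0,30,0],
    [0,0,0,0,0,60,0],
    [0,0,0,0,0,85,0]
  ]
}}

```text
clock: 28.98
tcp_pos: [0.6298, 0.0215, 0.1039]
orientation: [-3.062, -0.702, 0.0]
contact_force: [0.6, -0.1, 0.4]
grip_width: 0.0855
gripper_force: 0.0
```

Request:
{"method": "servo_tool", "body": {
  "commands": [
    [0,0,0,-15,13,0,0],
    [0,0,0,-40,35,0,0],
    [0,0,0,-66,57,0,0],
    [0,0,0,-92,79,0,0],
    [0,0,0,-118,101,0,0]
  ]
}}

```text
clock: 29.4
tcp_pos: [0.5108, 0.1232, 0.1029]
orientation: [3.062, 0.701, 0.001]
contact_force: [0.1, 0.5, 1.3]
grip_width: 0.0853
gripper_force: 0.0
```

Request:
{"method": "servo_tool", "body": {
  "commands": [
    [0,0,0,-26,22,0,0],
    [0,0,0,-50,42,0,0],
    [0,0,0,-62,53,0,0],
    [0,0,0,-66,56,0,0],
    [0,0,0,-66,56,0,0]
  ]
}}

```text
clock: 29.82
tcp_pos: [0.4454, 0.1793, 0.1028]
orientation: [3.061, 0.706, 0.001]
contact_force: [0.6, 0.5, 0.3]
grip_width: 0.0854
gripper_force: 0.0
```

Request:
{"method": "servo_tool", "body": {
  "commands": [
    [0,0,0,0,0,-12,0],
    [0,0,0,0,0,-24,0],
    [0,0,0,0,0,-30,0],
    [0,0,0,0,0,-30,0]
  ]
}}

```text
clock: 30.15
tcp_pos: [0.4461, 0.1768, 0.0711]
orientation: [3.062, 0.698, -0.003]
contact_force: [0.1, -0.1, -0.0]
grip_width: 0.0855
gripper_force: 0.0
```

```bash
python3 meas.py e; python3 tips.py; python3 - <<'E'
from h import *
print(r.get_obs()["joints"].round(2))
im=cv2.imread("pics/scene_e.png"); cv2.imwrite("pics/c13.png",cv2.resize(im[160:310,250:450],(800,600),interpolation=cv2.INTER_CUBIC))
E
```

```text
scene
 cap [377.9 202.5] 87 [0.4401 0.294 ] [71. 21.] 65.8
 cap [347.8 218.3] 242 [0.4457 0.1769] [53. 58.] 25.8
 cap [410.9 242.5] 159 [0.6202 0.2216] [129.  67.] 56.8
 cap [299.5 245.1] 313 [0.4585 0.0059] [57. 66.] 49.6
 cap [349.4 288.2] 172 [ 0.6497 -0.0123] [110.  43.] 45.3
 cap [277.5 328.7] 214 [ 0.6491 -0.2076] [128.  69.] 41.3
 neck/seated [414.1 222.7] 135 [0.6027 0.2464] [36. 41.] 19.7
 neck/seated [354.1 263.4] 553 [0.6271 0.0208] [75. 62.] 25.9
 neck/seated [276.3 303.6] 301 [ 0.6235 -0.1897] [44. 47.] 50.7
 probe 0.181 64 [ 0.4339 -0.3721  0.184 ]
 probe 0.099 113 [ 0.4382 -0.3744  0.1051]
top
 cap [309.2 277.6] 271 [0.4573 0.0094] [56. 58.] 62.6
 cap [205.2 285.9] 101 [0.4378 0.306 ] [71. 23.] 62.8
 neck/seated [304.3 215.8] 320 [0.6303 0.0206] [72. 46.] 25.7
 neck/seated [377.4 217.6] 175 [ 0.6223 -0.1861] [43. 43.] 88.6
 neck/seated [222.9 226.8] 134 [0.6019 0.2504] [36. 36.] 20.3
 probe 0.181 39 [ 0.4316 -0.3689  0.1855]
 probe 0.099 46 [ 0.4325 -0.364   0.1045]
[0.4466 0.1778 0.0722] w 0.08540687438532404 [ 0.5 -0.1 -0.3]
1 [0.468 0.134 0.072] [(-5, 42), (0, 45), (5, 0), (9, 0), (15, 0), (20, 0), (24, 0), (30, 0), (35, 0), (40, 0), (45, 0), (50, 0), (55, 0), (60, 0), (65, 0), (69, 0), (75, 0), (80, 0), (84, 0), (90, 0), (95, 0), (99, 0), (105, 0), (110, 7), (114, 7)]
-1 [0.425 0.222 0.072] [(-5, 1), (0, 2), (5, 0), (9, 0), (15, 0), (20, 0), (24, 0), (30, 0), (35, 0), (40, 0), (45, 0), (50, 0), (55, 0), (60, 0), (65, 0), (69, 0), (75, 0), (80, 0), (84, 0), (90, 0), (95, 0), (99, 0), (105, 0), (110, 7), (114, 16)]
[-0.09  0.39 -0.5   2.1   0.28  0.72 -1.89]
```

View pics/c13.png

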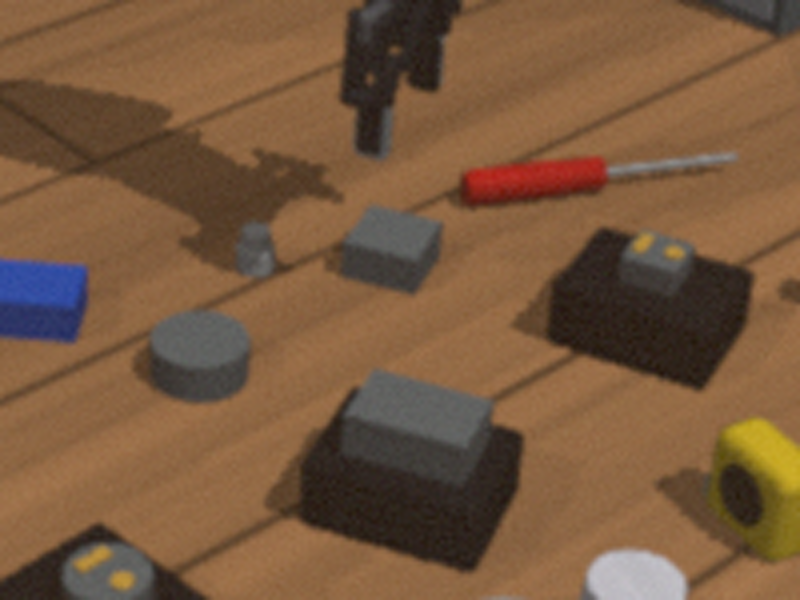

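The rectangular cap is fully seated and the fingers straddle the square cap. Grasp it.

Request:
{"method": "servo_tool", "body": {
  "commands": [
    [0,0,0,0,1,-15,0],
    [0,0,0,0,1,-40,0],
    [0,0,0,0,1,-65,0],
    [0,0,0,0,1,-85,0],
    [0,0,0,0,1,-95,0]
  ]
}}

```text
clock: 30.72
tcp_pos: [0.4455, 0.1788, -0.0243]
orientation: [3.062, 0.701, -0.003]
contact_force: [0.4, -0.4, 0.6]
grip_width: 0.0855
gripper_force: 0.0
```

Request:
{"method": "servo_tool", "body": {
  "commands": [
    [0,0,0,0,0,-5,0],
    [0,0,0,0,0,-6,0.2],
    [0,0,0,0,0,-6,0.35],
    [0,0,0,0,0,-6,0.5],
    [0,0,0,0,0,-6,0.6]
  ]
}}

```text
clock: 31.13
tcp_pos: [0.4469, 0.1798, -0.0277]
orientation: [-3.062, -0.701, -0.003]
contact_force: [-0.3, 0.8, 3.2]
grip_width: 0.0497
gripper_force: 31.3
```

Request:
{"method": "servo_tool", "body": {
  "commands": [
    [0,0,0,0,0,0,0.8],
    [0,0,0,0,0,0,0.8],
    [0,0,0,0,0,0,0.8]
  ]
}}

```text
clock: 31.38
tcp_pos: [0.4469, 0.1798, -0.0277]
orientation: [-3.062, -0.702, -0.004]
contact_force: [-1.3, -0.6, 7.7]
grip_width: 0.0494
gripper_force: 31.8
```

Request:
{"method": "servo_tool", "body": {
  "commands": [
    [0,0,0,0,0,10,0.8],
    [0,0,0,0,0,32,0.8],
    [0,0,0,4,2,60,0.8],
    [0,0,-2,16,7,85,0.8],
    [0,0,-4,38,18,95,0.8]
  ]
}}

```text
clock: 31.8
tcp_pos: [0.4837, 0.1967, 0.0698]
orientation: [3.085, 0.592, 0.003]
contact_force: [-0.4, 0.3, -0.7]
grip_width: 0.0494
gripper_force: 31.3
```

Request:
{"method": "servo_tool", "body": {
  "commands": [
    [0,0,-2,28,13,0,0.8],
    [0,0,-2,58,27,0,0.8],
    [0,0,-2,88,41,0,0.8],
    [0,0,-2,110,51,0,0.8],
    [0,0,-2,119,55,0,0.8]
  ]
}}

```text
clock: 32.22
tcp_pos: [0.606, 0.2538, 0.0673]
orientation: [-3.093, -0.54, -0.004]
contact_force: [-0.5, 0.2, -0.3]
grip_width: 0.0495
gripper_force: 31.3
```

Request:
{"method": "servo_tool", "body": {
  "commands": [
    [0,0,0,0,0,0,0.8],
    [0,0,0,0,0,0,0.8],
    [0,0,0,0,0,0,0.8],
    [0,0,0,0,0,0,0.8]
  ]
}}

```text
clock: 32.55
tcp_pos: [0.6017, 0.2517, 0.0663]
orientation: [3.094, 0.541, -0.001]
contact_force: [-0.1, 0.4, -0.6]
grip_width: 0.049
gripper_force: 31.3
```

```bash
python3 held.py d3; python3 face.py 20 .097 .115 25 25 18 18
```

```text
[0.6017 0.2517 0.0663] y angle 109.8 w 0.049008193991699145 [-0.1  0.4 -0.6]
[(40, 270), (45, 224), (49, 33), (54, 31), (59, 81), (64, 59), (69, 1), (74, 0), (79, 0), (84, 0), (89, 9), (94, 38), (99, 43), (104, 43), (109, 48), (114, 65), (119, 111), (124, 25), (129, 19), (134, 12), (139, 14), (144, 21)]
origin 365 166
cap cx -3.5 31 cy -1.0 73
neck cx -2.9 13 cy -1.1 51
```

Cap and neck are aligned within 1 mm, so I lower it.

Request:
{"method": "servo_tool", "body": {
  "commands": [
    [0,0,0,1,0,-6,0.8],
    [0,0,0,1,0,-14,0.8],
    [0,0,0,1,0,-22,0.8],
    [0,0,0,1,0,-29,0.8],
    [0,0,0,1,0,-34,0.8]
  ]
}}

```text
clock: 33.12
tcp_pos: [0.6031, 0.2519, 0.0304]
orientation: [3.094, 0.541, -0.003]
contact_force: [-0.3, 0.2, -0.3]
grip_width: 0.0495
gripper_force: 31.3
```

Request:
{"method": "servo_tool", "body": {
  "commands": [
    [0,0,0,0,0,-4,0.8],
    [0,0,0,0,0,-8,0.8],
    [0,0,0,0,0,-11,0.8],
    [0,0,0,0,0,-13,0.8],
    [0,0,0,0,0,-14,0.8]
  ]
}}

```text
clock: 33.53
tcp_pos: [0.6039, 0.2523, 0.0179]
orientation: [3.095, 0.541, -0.0]
contact_force: [-0.6, -0.1, -0.8]
grip_width: 0.0494
gripper_force: 31.3
```

Request:
{"method": "servo_tool", "body": {
  "commands": [
    [0,0,0,0,0,-1,0.8],
    [0,0,0,0,0,-2,0.8],
    [0,0,0,0,0,-2,0.8]
  ]
}}

```text
clock: 33.78
tcp_pos: [0.604, 0.2524, 0.0174]
orientation: [3.094, 0.54, 0.001]
contact_force: [-3.7, -2.4, 7.1]
grip_width: 0.0495
gripper_force: 32.1
```

Request:
{"method": "servo_tool", "body": {
  "commands": [
    [0,0,0,0,0,1,0.4],
    [0,0,0,0,0,2,0.2],
    [0,0,0,0,0,2,0],
    [0,0,0,0,0,2,0],
    [0,0,0,0,0,2,0]
  ]
}}

```text
clock: 34.2
tcp_pos: [0.6039, 0.2524, 0.0181]
orientation: [-3.095, -0.541, -0.0]
contact_force: [0.4, 0.6, -0.0]
grip_width: 0.0853
gripper_force: 0.0
```

Request:
{"method": "servo_tool", "body": {
  "commands": [
    [0,0,0,0,0,0,0],
    [0,0,0,0,0,10,0],
    [0,0,0,0,0,30,0],
    [0,0,0,0,0,60,0],
    [0,0,0,0,0,85,0]
  ]
}}

```text
clock: 34.62
tcp_pos: [0.6038, 0.2525, 0.1049]
orientation: [-3.094, -0.541, 0.0]
contact_force: [0.9, -0.0, 0.0]
grip_width: 0.0851
gripper_force: 0.0
```

Request:
{"method": "servo_tool", "body": {
  "commands": [
    [0,0,0,-8,-13,0,0],
    [0,0,0,-24,-40,0,0],
    [0,0,0,-40,-67,0,0],
    [0,0,0,-57,-95,0,0],
    [0,0,0,-74,-123,0,0]
  ]
}}

```text
clock: 35.03
tcp_pos: [0.5292, 0.1284, 0.1038]
orientation: [3.094, 0.541, 0.001]
contact_force: [0.6, -0.8, 0.5]
grip_width: 0.0854
gripper_force: 0.0
```

Request:
{"method": "servo_tool", "body": {
  "commands": [
    [0,0,0,-17,-28,0,0],
    [0,0,0,-34,-56,0,0],
    [0,0,0,-51,-86,0,0],
    [0,0,0,-64,-108,0,0],
    [0,0,0,-72,-121,0,0]
  ]
}}

```text
clock: 35.45
tcp_pos: [0.456, 0.0053, 0.1035]
orientation: [3.094, 0.536, -0.002]
contact_force: [-0.7, 0.3, -0.9]
grip_width: 0.0854
gripper_force: 0.0
```

Request:
{"method": "servo_tool", "body": {
  "commands": [
    [0,0,0,0,0,-12,0],
    [0,0,0,0,0,-24,0],
    [0,0,0,0,0,-30,0],
    [0,0,0,0,0,-30,0]
  ]
}}

```text
clock: 35.78
tcp_pos: [0.4572, 0.0084, 0.0726]
orientation: [-3.094, -0.541, 0.002]
contact_force: [-0.3, -0.0, 0.5]
grip_width: 0.0853
gripper_force: 0.0
```

```bash
python3 meas.py f; python3 -c "
from h import *
print(r.get_obs()['tcp_pos'],r.get_obs()['joints'].round(2))"
```

```text
scene
 cap [378.8 202.4] 84 [0.4413 0.296 ] [70. 24.] 64.3
 cap [410.9 242.7] 158 [0.6206 0.2211] [129.  67.] 56.8
 cap [299.5 245. ] 310 [0.4583 0.0058] [59. 62.] 67.8
 cap [352.3 287.7] 182 [ 0.6524 -0.0061] [124.  66.] 59.0
 cap [277.5 329. ] 214 [ 0.6499 -0.208 ] [127.  67.] 39.7
 neck/seated [413.  220.5] 321 [0.5944 0.2521] [55. 71.] 20.2
 neck/seated [354.1 263.5] 559 [0.6273 0.0205] [74. 62.] 26.5
 neck/seated [276.3 303.6] 302 [ 0.6235 -0.1897] [44. 47.] 51.6
 probe 0.181 65 [ 0.434  -0.3725  0.1843]
 probe 0.099 112 [ 0.4387 -0.3746  0.1055]
top
 cap [208.1 286.4] 106 [0.4362 0.2977] [69. 23.] 62.9
 neck/seated [304.4 215.8] 314 [0.6302 0.0204] [72. 46.] 25.7
 neck/seated [377.2 217.6] 166 [ 0.6223 -0.1856] [43. 43.] 89.2
 neck/seated [222.3 228.2] 262 [0.5978 0.2522] [52. 51.] 20.6
 probe 0.181 37 [ 0.4319 -0.3692  0.185 ]
 probe 0.099 46 [ 0.4324 -0.3649  0.1042]
[0.45810434 0.00870442 0.07347051] [ 0.22  0.35 -0.44  2.15  0.23  0.69 -1.6 ]
```

Request:
{"method": "servo_tool", "body": {
  "commands": [
    [0,0,0,0,0,-15,0],
    [0,0,0,0,0,-40,0],
    [0,0,0,0,0,-65,0],
    [0,0,0,0,0,-85,0],
    [0,0,0,0,0,-96,0]
  ]
}}

```text
clock: 36.3
tcp_pos: [0.4575, 0.0086, -0.0242]
orientation: [-3.094, -0.541, 0.002]
contact_force: [-0.6, 0.4, 0.1]
grip_width: 0.0852
gripper_force: 0.0
```

Request:
{"method": "servo_tool", "body": {
  "commands": [
    [0,0,0,0,0,-5,0],
    [0,0,0,0,0,-6,0.1],
    [0,0,0,0,0,-6,0.2],
    [0,0,0,0,0,-6,0.3],
    [0,0,0,0,0,-6,0.5]
  ]
}}

```text
clock: 36.72
tcp_pos: [0.4589, 0.0085, -0.0276]
orientation: [3.094, 0.54, 0.003]
contact_force: [-0.8, -0.0, 3.3]
grip_width: 0.0593
gripper_force: 31.5
```

Request:
{"method": "servo_tool", "body": {
  "commands": [
    [0,0,0,0,0,0,0.8],
    [0,0,0,0,0,0,0.8],
    [0,0,0,0,0,0,0.8]
  ]
}}

```text
clock: 36.97
tcp_pos: [0.4589, 0.0085, -0.0276]
orientation: [3.094, 0.54, 0.003]
contact_force: [-1.7, -0.1, 6.5]
grip_width: 0.0591
gripper_force: 31.8
```

```bash
python3 - <<'E'
from h import *
for n in("top","scene"):
    im,d=r.grab_frame(n); P=cloud(n,d); z=P[...,2]
    reg=(P[...,0]>.5)&(P[...,0]<.72)&(P[...,1]<.33)&(P[...,1]>-.30)
    for b in blobs(n,im,reg&(z>.038)&(z<.052),.045,150,3000): print(n,"block",*b)
    for b in blobs(n,im,reg&(z>.067)&(z<.082),.072,60,3000): print(n,"captop",*b)
    for c in((.598,.251),(.629,.02)):
        m=reg&(np.hypot(P[...,0]-c[0],P[...,1]-c[1])<.018)
        print(np.percentile(z[m],[10,50,90]).round(4))
E
```

```text
top block [304.8 218.9] 531 [0.6244 0.0197] [103.  81.] 26.0
top block [376.5 219.3] 724 [ 0.6205 -0.1856] [104.  81.] 4.0
top block [224.9 227.6] 597 [0.6022 0.2478] [104.  81.] 20.0
top captop [304.3 215.7] 361 [0.6293 0.0206] [70. 46.] 25.7
top captop [222.  228.1] 288 [0.5971 0.2519] [51. 50.] 20.2
[0.0673 0.072  0.077 ]
[0.0666 0.0717 0.077 ]
scene block [414.  232.8] 588 [0.6133 0.2376] [105.  90.] 20.0
scene block [353.4 277.3] 647 [0.6434 0.0043] [105.  87.] 27.3
scene block [277.  314.8] 1125 [ 0.6323 -0.1955] [109.  83.] 4.0
scene captop [413.4 219.4] 272 [0.5983 0.2476] [52. 61.] 20.6
scene captop [354.2 262.3] 481 [0.6305 0.0171] [72. 54.] 25.9
[0.0695 0.0714 0.0737]
[0.0702 0.0721 0.0741]
```

Both placed caps sit at 72 mm top height, as they should. The round cap is gripped at 59 mm; carry it to the round neck.

Request:
{"method": "servo_tool", "body": {
  "commands": [
    [0,0,0,0,0,10,0.8],
    [0,0,0,0,0,32,0.8],
    [0,0,0,4,-5,60,0.8],
    [0,0,0,16,-19,85,0.8],
    [0,0,0,34,-40,95,0.8]
  ]
}}

```text
clock: 37.48
tcp_pos: [0.4929, -0.0302, 0.0703]
orientation: [3.093, 0.547, 0.006]
contact_force: [1.1, -0.3, -0.3]
grip_width: 0.0593
gripper_force: 32.8
```

Request:
{"method": "servo_tool", "body": {
  "commands": [
    [0,0,0,21,-25,0,0.8],
    [0,0,0,42,-50,0,0.8],
    [0,0,0,63,-75,0,0.8],
    [0,0,0,84,-100,0,0.8],
    [0,0,0,105,-125,0,0.8]
  ]
}}

```text
clock: 37.9
tcp_pos: [0.5977, -0.1583, 0.0675]
orientation: [3.095, 0.54, 0.001]
contact_force: [1.8, 0.1, -0.2]
grip_width: 0.0591
gripper_force: 32.8
```

Request:
{"method": "servo_tool", "body": {
  "commands": [
    [0,0,0,14,-17,0,0.8],
    [0,0,0,23,-27,0,0.8],
    [0,0,0,26,-30,0,0.8],
    [0,0,0,26,-30,0,0.8],
    [0,0,0,26,-30,0,0.8]
  ]
}}

```text
clock: 38.32
tcp_pos: [0.6223, -0.1856, 0.0665]
orientation: [-3.094, -0.542, 0.0]
contact_force: [-0.7, -0.0, -0.9]
grip_width: 0.0589
gripper_force: 32.8
```

Request:
{"method": "servo_tool", "body": {
  "commands": [
    [0,0,0,0,0,0,0.8],
    [0,0,0,0,0,0,0.8],
    [0,0,0,0,0,0,0.8],
    [0,0,0,0,0,0,0.8]
  ]
}}

```text
clock: 38.65
tcp_pos: [0.6227, -0.186, 0.0663]
orientation: [-3.094, -0.542, 0.0]
contact_force: [-0.4, 0.9, -0.7]
grip_width: 0.0591
gripper_force: 32.8
```

```bash
python3 held.py d4; python3 - <<'E'
from h import *
from scipy.optimize import least_squares
# circle fits (known radius) to side points of held cap and neck
im,d=r.grab_frame("scene"); P=cloud("scene",d).reshape(-1,3); t=r.get_obs()["tcp_pos"]
for nm,lo,hi,R in(("cap",.097,.115,.030),("neck",.049,.062,.023)):
    Q=P[(P[:,2]>lo)&(P[:,2]<hi)&(abs(np.hypot(P[:,0]-t[0],P[:,1]-t[1])-R)<.006)]
    s=least_squares(lambda c:np.hypot(Q[:,0]-c[0],Q[:,1]-c[1])-R,t[:2],loss="soft_l1",f_scale=.001); print(nm,len(Q),s.x.round(4))
E
```

```text
[ 0.6227 -0.186   0.0663] y angle 109.9 w 0.05905509379265203 [-0.4  0.9 -0.7]
[(40, 372), (45, 396), (49, 42), (54, 49), (59, 111), (64, 112), (69, 0), (74, 0), (79, 0), (84, 0), (89, 9), (94, 34), (99, 48), (104, 52), (109, 69), (114, 105), (119, 286), (124, 46), (129, 43), (134, 32), (139, 35), (144, 40)]
origin 227 246
cap 136 [ 0.6201 -0.1883]
neck 113 [ 0.6208 -0.1875]
```

Cap and neck agree within about 1 mm, so I lower it, release and rise.

Request:
{"method": "servo_tool", "body": {
  "commands": [
    [0,0,0,0,0,-6,0.8],
    [0,0,0,0,0,-14,0.8],
    [0,0,0,0,0,-22,0.8],
    [0,0,0,0,0,-29,0.8],
    [0,0,0,0,0,-34,0.8]
  ]
}}

```text
clock: 39.22
tcp_pos: [0.622, -0.1865, 0.0304]
orientation: [-3.094, -0.541, 0.003]
contact_force: [-0.6, -0.2, -0.8]
grip_width: 0.0588
gripper_force: 32.8
```

Request:
{"method": "servo_tool", "body": {
  "commands": [
    [0,0,0,0,0,-4,0.8],
    [0,0,0,0,0,-8,0.8],
    [0,0,0,0,0,-11,0.8],
    [0,0,0,0,0,-13,0.8],
    [0,0,0,0,0,-14,0.8]
  ]
}}

```text
clock: 39.63
tcp_pos: [0.6229, -0.1866, 0.0179]
orientation: [-3.095, -0.541, 0.0]
contact_force: [0.4, -0.3, -0.8]
grip_width: 0.0591
gripper_force: 32.8
```

Request:
{"method": "servo_tool", "body": {
  "commands": [
    [0,0,0,0,0,-1,0.8],
    [0,0,0,0,0,-2,0.8],
    [0,0,0,0,0,-2,0.8]
  ]
}}

```text
clock: 39.88
tcp_pos: [0.623, -0.1867, 0.0175]
orientation: [3.094, 0.54, -0.0]
contact_force: [-3.5, 0.9, 8.9]
grip_width: 0.0594
gripper_force: 33.5
```

Request:
{"method": "servo_tool", "body": {
  "commands": [
    [0,0,0,0,0,1,0.3],
    [0,0,0,0,0,2,0.1],
    [0,0,0,0,0,2,0],
    [0,0,0,0,0,2,0],
    [0,0,0,0,0,2,0]
  ]
}}

```text
clock: 40.3
tcp_pos: [0.6229, -0.1867, 0.018]
orientation: [3.095, 0.541, 0.0]
contact_force: [0.4, 0.4, 0.9]
grip_width: 0.0854
gripper_force: 0.0
```

Request:
{"method": "servo_tool", "body": {
  "commands": [
    [0,0,0,0,0,0,0],
    [0,0,0,0,0,10,0],
    [0,0,0,0,0,30,0],
    [0,0,0,0,0,60,0],
    [0,0,0,0,0,90,0]
  ]
}}

```text
clock: 40.72
tcp_pos: [0.6222, -0.1864, 0.109]
orientation: [-3.094, -0.541, 0.002]
contact_force: [0.5, -0.0, -0.0]
grip_width: 0.0849
gripper_force: 0.0
```

Request:
{"method": "servo_tool", "body": {
  "commands": [
    [0,0,0,-15,0,40,0],
    [0,0,0,-50,0,70,0],
    [0,0,0,-80,0,90,0],
    [0,0,0,-100,0,100,0],
    [0,0,0,-100,0,100,0]
  ]
}}

```text
clock: 41.13
tcp_pos: [0.5207, -0.1878, 0.2119]
orientation: [3.092, 0.537, 0.003]
contact_force: [-0.3, 0.3, 0.4]
grip_width: 0.0854
gripper_force: 0.0
```

Request:
{"method": "servo_tool", "body": {
  "commands": [
    [0,0,0,0,0,0,0],
    [0,0,0,0,0,0,0],
    [0,0,0,0,0,0,0]
  ]
}}

```text
clock: 41.38
tcp_pos: [0.5235, -0.1862, 0.2076]
orientation: [-3.094, -0.542, 0.0]
contact_force: [0.4, -0.1, -0.3]
grip_width: 0.0848
gripper_force: 0.0
```

```bash
python3 meas.py z | grep -E "probe|neck|scene|top"; python3 - <<'E'
from h import *
im,d=r.grab_frame("scene"); P=cloud("scene",d); z=P[...,2]
for c in((.598,.251),(.629,.02),(.622,-.186)):
    m=np.hypot(P[...,0]-c[0],P[...,1]-c[1])<.018
    print(np.percentile(z[m],[10,50,90]).round(4))
cv2.imwrite("pics/fin.png",cv2.resize(im[180:360,110:460],(780,401),interpolation=cv2.INTER_CUBIC))
E
```

```text
scene
 neck/seated [413.  220.4] 320 [0.5942 0.2524] [55. 68.] 20.2
 neck/seated [354.1 263.4] 555 [0.6269 0.0209] [75. 61.] 25.9
 neck/seated [275.7 302.3] 579 [ 0.6196 -0.1883] [58. 69.] 51.4
 probe 0.181 64 [ 0.4345 -0.3726  0.1844]
 probe 0.099 113 [ 0.4382 -0.3743  0.1051]
top
 neck/seated [304.2 216. ] 329 [0.6295 0.0209] [72. 46.] 25.7
 neck/seated [374.8 217.4] 177 [ 0.6231 -0.1788] [37. 60.] 79.2
 neck/seated [222.5 228.1] 259 [0.598  0.2516] [53. 51.] 19.4
 probe 0.181 34 [ 0.4315 -0.3688  0.1847]
 probe 0.099 49 [ 0.4305 -0.3644  0.1052]
[0.0698 0.0721 0.074 ]
[0.0702 0.072  0.0737]
[0.0705 0.0721 0.0737]
```

View pics/fin.png

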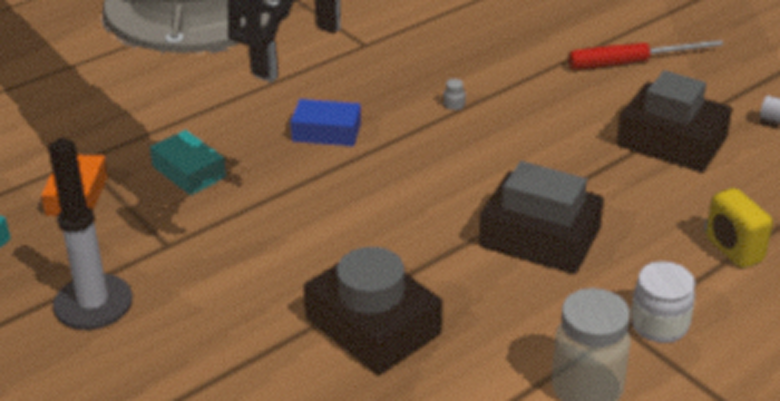

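The picture shows all three caps seated (tops at 72 mm), the probe home in its holder at (75,220), and the bystanders where they were. I hand in.

```bash
python3 -c "
from bench import r
print(r.hand_in())"
```

```text
the job is handed in; nothing more can be done
None
```

The job is handed in: all three packs were tested in order (rectangular, square, round), the probe hangs home in its holder, and each pack has its matching cap fully down. The hand-in returned no verdict.

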